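# Lay up sculpture staves in the fence corner and clear the sanding blocks away

### The arm

A 7-joint arm with a two-finger parallel gripper is mounted at the origin on the work surface. World frame = base frame: x ahead of the robot, y to its left, z up, the work surface at z = 0. Lengths are in m, angles in degrees, forces in N, time in s.
With the tool pointing down it reaches from about 0.425 to 0.875 m from the base axis. Payload 4.7 kg.
Tool frame: the origin (TCP) lies on the centre line of the jaws, within the pads' length; the fingertips stand 11 mm ahead of it and the grasp point (between the pads) lies 8 mm behind it (finger_overhang is the x of the fingertips in the tool frame, in m); x points along the fingers, z is the direction in which the jaws open and shut, and the axes are right-handed (so a half turn about x gives the same grasp; the last joint's range is limited). The gripper opens to 87 mm and grips with 3 to 60 N. Pads are 19 mm wide; open, the fingers measure 117 mm over their backs; the gripper's body (75 mm by 190 mm) begins 51 mm behind the grasp point.
Start: joints at [76.954, 18.392, -4.016, 83.108, 1.295, 78.541, -3.26], TCP at [0.156, -0.631, 0.234] pointing down, gripper open.
Joint ranges: [-163.93, 163.93], [-17.29, 119.83], [-79.2, 71.16], [3.27, 140.29], [-89.18, 269.18], [5.43, 117.66], [-154.24, 154.24]. Speed limits (degrees/s): [147.25, 147.25, 180, 180, 180, 180, 180].

### API

Orientations are given as [roll, pitch, yaw] about the fixed x, y, z axes, in that order (R = Rz(yaw) Ry(pitch) Rx(roll)).
In Python, from cell import get_obs, read_camera, sign_off, cut_out, finger_overhang gives the robot as it stands.
- The arm moves only by the tool servo_tool, never from a script. Its argument "rows" is one flat list of numbers, 5 for each row, row after row: the shift along the world's x, y, z in mm, then the turn about the world's z in degrees, then the closure, from 0 (fully open) to 1 (shut). A call has 1 to 10 rows; each row is the pose to reach, as a shift and turn from the pose commanded when the call began; what a row does not reach only later rows make up. A row lasts 1/12 s, in which the tool goes at most 41.7 mm and 7.16 degrees, less where a joint would pass 70% of its speed; a pose out of reach is approached as far as the arm can. A call with a gripper value outside its range is refused whole. The fingers move at their own pace and stop on an object; "force" is the grip in N (left out, the last holds). Time passes only in rows, so rows that repeat a pose let the fingers close. It gives the time, the measured TCP pose, the force and the opening at its end, in the units of the state.
- get_obs(): the state, without advancing time (a new reading comes with each control period).
- read_camera(name): name is "scene" or "top" or "wrist"; returns a dict with "frame" (384x512x3 uint8, blue, green, red), "range_z" (384x512 float32, m along the optical axis (not along the pixel's ray), 0 where there is no reading), "intrinsics" (3x3 intrinsics, pixels), "cam_to_world" (4x4, takes a point from camera to world coordinates); the wrist camera has in their place "tool_from_camera" (4x4, takes a point from camera to tool coordinates, whose origin is the TCP and whose axes are the tool frame's). Camera axes: x right, y down, z forward; pixel columns grow to the right and rows downward; lengths in m; the calibration is good to about 2 mm. A picture is of the moment at which its call begins: read the wrist's pose just before it.
- sign_off(): hands the job in, once; it reports no verdict.
Trained networks look in a picture, given as the dict that the camera call returned (one of the last four; its "shot" number tells which), for a name from the list of things; names that differ only in an ending like _2 or _b are one class to them, and where a whole thing is asked for, a point or a joint stands for the part that bears it (a point fixed in the world has none). Each returns a list of dicts, best first, with "score" (0 to 1); they miss things now and then, are a little off and sometimes report something else, mostly with a low value. They report only what shows in the picture. A call takes as long as a camera call. They do not tell look-alikes from the thing itself.
- cut_out(name, picture): "pixels" (384x512 bool, what is visible of it) and "extent" ([centre column, centre row, width, height] in pixels, round what is visible of it).
The state is a dict: "time_s": time; "qpos": joint angles; "joint_velocities": joint speeds; "effort": joint torques, N m; "tool_pos": TCP position; "tool_rot": TCP orientation; "force": force on the tool from outside, world axes, zero at the start; "wrist_torque": the same for the moment, N m; "grip_width": finger opening in m.
Only numpy, scipy, OpenCV 4.12 (cv2) and the standard library are available. Lean on these libraries where they do the work, as an engineer would, in place of code of your own. Each camera call takes 0.05 s, during which the arm holds its last target.

### The job

Lay up the staves on the glue-up board for gluing: purple one lengthwise along the long fence, pale one beside it, and the dark one outermost, all pushed square and tight against each other, the long fence and the end fence, with no gaps. Clear every red sanding block off the bench into the open drawer and slide the drawer gently and fully shut, without disturbing the other things on the bench.

Things in the scene. Friction and masses are not known exactly. Their poses are not given: they have to be found in the camera images.
- corner (a point): inside corner of the two aluminium fences (22 mm wide, 22 mm high) on the fixed 12 mm plywood glue-up board, at the board's top face. z up; +x points at the end fence, whose face is x = 0 from y = -110 mm to 0; +y at the long fence, whose face is y = 0 along the whole board. Clear board: x from -188 mm to 0, y from -178 mm to 0, its other two edges open. Place and yaw vary.
- stave_purple: Purple-red stave, a straight square-section bar 120 x 30 x 30 mm, about 0.08 kg, starts flat on the bench; origin at its centre, x along its length. Belongs against the long fence.
- stave_pale: Pale cream stave, a straight square-section bar 120 x 30 x 30 mm, about 0.08 kg, starts flat on the bench; origin at its centre, x along its length. Belongs beside the purple one, in the middle.
- stave_dark: Dark brown stave, a straight square-section bar 120 x 30 x 30 mm, about 0.08 kg, starts flat on the bench; origin at its centre, x along its length. Belongs outermost, beside the pale one.
- cab_drawer0 (a joint): opening of the drawer of the low grey bench drawer unit with blue front (220 deep, 260 wide, 90 mm high, fixed, place and yaw vary): 0 shut, 0.15 m fully out; starts 0.115 to 0.145 open. Slides with 1 to 2 N, stays where left, no catch.
- drawer_floor (a point): centre of the drawer's inside floor, 22 mm above the bench; moves with the drawer. z up, +x into the cabinet (the way it shuts), y across. Inside 175 (x) by 218 mm (y); side walls 46 mm high, front's top 56 mm above this floor. Open by q, the floor from x = -87 mm to q - 93 mm is out from under the cabinet top.
- cab_drawer0_handle (a point): middle of the drawer's steel bar handle (round bar along y, 130 mm long), 35 mm in front of the blue front, about 52 mm above the bench; same axes as the drawer floor
- block0: red sanding block with a cork sole, 60 (x) x 36 (y) x 26 mm high, 0.06 kg, all three alike; origin at its centre. One to three are present, starting flat on the bench.
- block1: red sanding block with a cork sole, 60 (x) x 36 (y) x 26 mm high, 0.06 kg, all three alike; origin at its centre. One to three are present, starting flat on the bench.
- block2: red sanding block with a cork sole, 60 (x) x 36 (y) x 26 mm high, 0.06 kg, all three alike; origin at its centre. One to three are present, starting flat on the bench.
- glue: yellow glue bottle, 70 mm across, 190 mm tall; leave it alone (origin at its underside or middle)
- jar: amber jar, 68 mm across, 85 mm tall; leave it alone (origin at its underside or middle)
- hammer: hammer, 280 mm long, lying at the left; leave it alone (origin at its underside or middle)
- brush: brush, 200 mm long, lying at the right; leave it alone (origin at its underside or middle)
- tin: green tin, 60 mm across, 60 mm tall, standing on top of the drawer unit; leave it alone (origin at its underside or middle)
- pencil: orange pencil, 8 mm thick, 170 mm long, near the robot's base; leave it alone (origin at its underside or middle)
- square: try square, steel blade and dark wooden stock, near the robot's base at the left; leave it alone (origin at its underside or middle)
Not all that is in view belongs to the job. There is more than one size of the stave_dark; the one meant has the size given above.

How it is judged (in metres and radians):
At the end, for the whole second after the job is handed in: Staves flat on the board, within 0.03 rad of the long fence, ends within 3 mm of the end fence, centres within 3 mm of 15, 45, 75 mm from the long fence (purple, pale, dark); every sanding block present inside the drawer, drawer shut to within 8 mm; all at rest (x of stave_purple in the frame of corner between -0.063 and -0.057 m and y of stave_purple in the frame of corner between -0.018 and -0.012 m and z of stave_purple in the frame of corner between 0.011 and 0.019 m and angle between the x axis of each of stave_purple, stave_pale, stave_dark and the x axis of corner, either way round below 0.03 rad and linear speed of each of stave_purple, stave_pale, stave_dark, block0, block1, block2 below 0.02 m/s and x of stave_pale in the frame of corner between -0.063 and -0.057 m and y of stave_pale in the frame of corner between -0.048 and -0.042 m and z of stave_pale in the frame of corner between 0.011 and 0.019 m and x of stave_dark in the frame of corner between -0.063 and -0.057 m and y of stave_dark in the frame of corner between -0.078 and -0.072 m and z of stave_dark in the frame of corner between 0.011 and 0.019 m and x of block0 in the frame of drawer_floor between -0.085 and 0.085 m and y of block0 in the frame of drawer_floor between -0.105 and 0.105 m and z of block0 in the frame of drawer_floor between 0.004 and 0.044 m and x of block1 in the frame of drawer_floor between -0.085 and 0.085 m and y of block1 in the frame of drawer_floor between -0.105 and 0.105 m and z of block1 in the frame of drawer_floor between 0.004 and 0.044 m and x of block2 in the frame of drawer_floor between -0.085 and 0.085 m and y of block2 in the frame of drawer_floor between -0.105 and 0.105 m and z of block2 in the frame of drawer_floor between 0.004 and 0.044 m and value of joint cab_drawer0 below 0.008 m); the robot touches nothing.
It fails at once if a bystander (bottle, jar, hammer, brush, tin, pencil, square) is moved by more than 40 mm (distance of any of glue, jar, hammer, brush, tin, pencil, square from where it was at the start of the episode above 0.04 m).
It fails at once if the drawer is slammed (faster than 0.4 m/s) (velocity of joint cab_drawer0 below -0.4 m/s).
Of block0, block1, block2 only 1 to 3 are there at a start; the rules pass over those that are not, and their reading is None.
At some moment in a run one of stave_purple, stave_pale, stave_dark may be knocked a few centimetres aside while the robot is not near it.
Once in a run the grip may slacken for a moment while it holds something.
It also fails if it takes over 210 s, if anything falls off the work surface, if the arm or the gripper's body presses on something with over 40 N, if the wrist force passes 120 N, or if a joint passes its speed limit or range.

## Working session

There is one attempt and no reset: what is moved stays moved. The work goes in short steps, Python scripts to look and compute and a tool call to move; the robot and the scene stay as the last step left them, time stands still between calls to the robot, and variables do not carry over. Pictures are saved under pics/ and viewed, and the job is handed in when it is done.

Besides the shell and the picture viewer there is one more tool, called after "Request:" by a JSON object that holds its "api" and its "payload", one argument or row to a line. servo_tool: Moves the arm, as the interface text tells. Its arguments: {"type":"object","properties":{"rows":{"type":"array"},"force":{"type":"number"}},"required":["rows"]}

```bash
ls -la; mkdir -p pics; python3 - <<'E'
from cell import *
import cv2
o=get_obs(); print(o)
for n in ["scene","top","wrist"]:
    p=read_camera(n); cv2.imwrite(f"pics/a_{n}.png",p["frame"]); print(n,p["intrinsics"].tolist(),p.get("cam_to_world",p.get("tool_from_camera")).tolist())
print(finger_overhang)
E
```

```text
total 12
drwxr-xr-x  3 agent agent 4096 Dec  7 04:36 .
drwxr-xr-x 23 root  root  4096 Dec  7 04:36 ..
drwxr-xr-x  2 agent agent 4096 Dec  7 04:36 pics
{'time_s': 0.0, 'qpos': array([76.95342831, 18.43904443, -4.016106  , 83.17433702,  1.2965147 ,
       78.54084119, -3.25938822]), 'joint_velocities': array([-0.08289698, -0.0160187 ,  0.05484497, -0.01337586, -0.00880574,
        0.04727924, -0.12554059]), 'effort': array([-9.18877267e-04, -4.91292500e+01, -4.04302133e-01, -3.12533355e+01,
       -6.39675278e-02,  4.34120209e-02,  1.57358295e-04]), 'tool_pos': array([ 0.15546839, -0.63058876,  0.2324667 ]), 'tool_rot': array([-176.3031986 ,   89.89087993,  107.55456952]), 'force': array([ 0.02081312, -0.12214799,  0.24754274]), 'wrist_torque': array([ 0.02222556, -0.02956923,  0.03756233]), 'grip_width': 0.08683750983758151}
scene [[423.5520227221618, 0.0, 254.13267235286168], [0.0, 423.5520227221618, 196.35178343406903], [0.0, 0.0, 1.0]] [[-0.7579257120582864, 0.4444985221053494, -0.4774617040633727, 1.204949755664991], [0.6521719232309448, 0.5329660623885807, -0.539090863297888, 0.7
[... 236 characters left out ...]
]] [[0.01812641598125237, -0.9804407791992544, 0.19597783427427096, 0.21991013445273053], [-0.9998265599058924, -0.016936382071269414, 0.00774655207722373, -0.006821315970929548], [-0.004275880075931878, -0.19608426108562357, -0.9805777273648842, 1.6381915094025357], [0.0, 0.0, 0.0, 1.0]]
wrist [[268.9627127379456, 0.0, 258.8486792176069], [0.0, 268.9627127379456, 192.4518294847107], [0.0, 0.0, 1.0]] [[-0.000868110979177979, -0.284569265185223, 0.9586550890154748, -0.1504850360653024], [0.0006669073624828939, -0.9586554018077091, -0.28456875411658855, 0.0777331792433981], [0.9999994008087684, 0.00039229687716632985, 0.0010220006176457897, -0.00020999873684035553], [0.0, 0.0, 0.0, 1.0]]
0.011
```

View pics/a_scene.png

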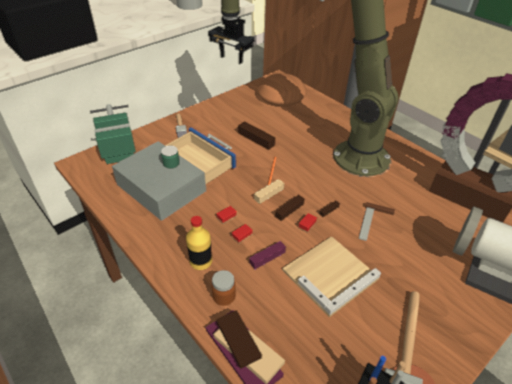

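View pics/a_top.png

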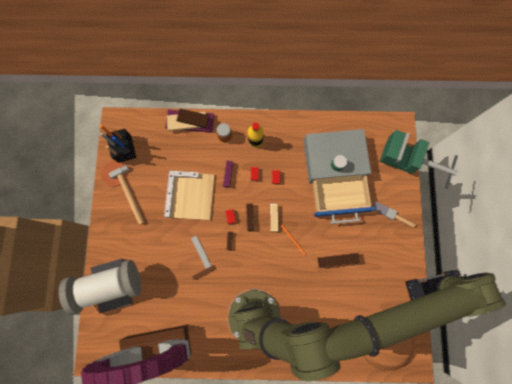

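View pics/a_wrist.png

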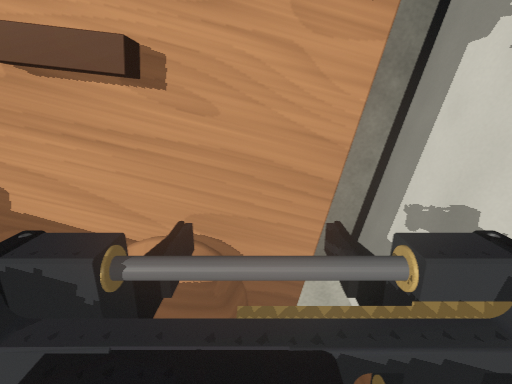

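The pictures show, in the top view, three dark bars at about (250,217), (230,241) and (338,261), plus a dark piece on an off-bench stack at (192,118). The purple stave is at (229,174), the pale one at (274,217), and red blocks at (255,174), (277,177) and (232,216). The board is around (190,195). I'll measure sizes next.

```bash
cat > h.py <<'E'
from cell import *
import numpy as np, cv2
from scipy.spatial.transform import Rotation as R
def shot(n):
    o=get_obs(); p=read_camera(n)
    if n=="wrist":
        T=np.eye(4); T[:3,:3]=R.from_euler('xyz',o["tool_rot"],degrees=True).as_matrix(); T[:3,3]=o["tool_pos"]
        p["W"]=T@p["tool_from_camera"]
    else: p["W"]=p["cam_to_world"]
    return p
def pts(p,m=None):
    z=p["range_z"]; K=p["intrinsics"]
    v,u=np.indices(z.shape)
    X=np.stack([(u-K[0,2])/K[0,0]*z,(v-K[1,2])/K[1,1]*z,z,np.ones_like(z)],-1)@p["W"].T
    X=X[...,:3]; X[z<=0]=np.nan
    return X if m is None else X[m]
def rect(P,z0,z1):
    P=P[np.isfinite(P).all(1)]; Q=P[(P[:,2]>z0)&(P[:,2]<z1)]
    if len(Q)<5: return None
    (c,s,a)=cv2.minAreaRect((Q[:,:2]*1000).astype(np.float32))
    if s[0]<s[1]: s=(s[1],s[0]); a+=90
    a=(a+90)%180-90
    return np.round(c,1),np.round(s,1),round(a,1),round(float(np.median(Q[:,2]))*1000,1),len(Q)
def proj(p,w):
    w=np.atleast_2d(w); c=(np.linalg.inv(p["W"])@np.c_[w,np.ones(len(w))].T)[:3]
    q=p["intrinsics"]@c; return (q[:2]/q[2]).T
E
python3 - <<'E'
from h import *
for n in ["top","scene"]:
    p=shot(n); X=pts(p)
    for name in ["stave_purple","stave_pale","stave_dark","block0","glue","jar","tin","pencil","square","brush","hammer","cab_drawer0","cab_drawer0_handle"]:
        for d in cut_out(name,p)[:5]:
            if d["score"]<.2: continue
            m=d["pixels"]; P=X[m]
            zt=np.nanpercentile(P[:,2],90)
            print(n,name,round(d["score"],2),np.round(d["extent"]),rect(P,zt-.008,zt+.008))
E
```

```text
top stave_purple 0.49 [226. 174.  14.  29.] (array([623. , 130.4]), array([117.6,  29.8]), -4.2, 31.3, 144)
top stave_pale 0.62 [274. 216.   9.  28.] (array([425.8, -79.7]), array([111.7,  27. ]), 0.4, 31.6, 146)
top stave_dark 0.97 [339. 259.  38.  16.] (array([ 246.5, -359.4]), array([169.7,  42.1]), -81.6, 44.0, 313)
top stave_dark 0.56 [250. 216.   8.  28.] (array([428.3,  26.5]), array([111.7,  26.8]), 1.3, 31.2, 142)
top block0 0.62 [255. 174.   7.  12.] (array([627.8,  10.3]), array([57.7, 31.9]), 1.0, 28.1, 82)
top glue 0.85 [255. 136.  14.  26.] (array([789.4,   6.9]), array([28.3, 28. ]), 47.7, 191.5, 43)
top jar 0.7 [225. 135.  16.  16.] (array([810.3, 152.4]), array([53.8, 50.6]), -68.5, 86.7, 104)
top tin 0.57 [341. 163.  16.  16.] (array([ 654.9, -353.1]), array([55. , 50.6]), -43.7, 150.9, 125)
top tin 0.4 [343. 196.  66.  45.] (array([ 527.6, -373.2]), array([246.9, 160.6]), -83.6, 74.4, 301)
top pencil 0.64 [340. 163.  15.  18.] (array([ 654.9, -353.1]), array([55. , 50.6]), -43.7, 150.9, 125)
top square 0.75 [295. 241.  22.  30.] (array([ 327.1, -171. ]), array([149
[... 2169 characters left out ...]
1, 260.9]), array([165.9,  94. ]), 31.2, 12.4, 195)
scene brush 0.57 [181. 125.  11.  26.] (array([ 446.5, -631.8]), array([165.3,  38.8]), 67.9, 21.2, 134)
scene brush 0.54 [203. 155.  65.  56.] (array([ 516. , -381.4]), array([249.7, 147.6]), -87.1, 74.4, 383)
scene hammer 0.75 [405. 337.  38.  91.] (array([510.1, 585.4]), array([280.1,  83.6]), 20.9, 25.2, 816)
scene hammer 0.63 [201. 244.  25.  48.] (array([797.5,  14.1]), array([31. , 15.5]), -33.4, 173.6, 32)
scene cab_drawer0 0.75 [204. 157.  70.  55.] (array([ 516. , -381.8]), array([250.6, 147.6]), -87.1, 74.4, 385)
scene cab_drawer0_handle 0.98 [201. 154.  63.  51.] (array([ 516. , -381.4]), array([249.7, 147.6]), -87.1, 74.4, 373)
```

Choices: the dark stave is the 112–123 × 30 mm bar at top pixel (250,217). The bars at (338,261), which is 170×42, and (230,241), which is 80×24, are decoys. There are three blocks: (255,174), (277,177) and (232,216). Next I'll check with close crops and fit the board and drawer.

```bash
python3 - <<'E'
from h import *
o=get_obs(); print(R.from_euler('xyz',o["tool_rot"],degrees=True).as_matrix().round(3))
p=shot("top"); s=shot("scene")
a=cv2.resize(p["frame"][150:260,150:310],None,fx=3.5,fy=3.5,interpolation=cv2.INTER_CUBIC)
cv2.imwrite("pics/b1.png",a)
b=cv2.resize(p["frame"][120:240,290:420],None,fx=4,fy=4,interpolation=cv2.INTER_CUBIC)
cv2.imwrite("pics/b2.png",b)
for n,q in(("top",p),("scene",s)):
    X=pts(q).reshape(-1,3); X=X[np.isfinite(X).all(1)]
    B=X[(X[:,0]>.35)&(X[:,0]<.68)&(X[:,1]>.18)&(X[:,1]<.46)]
    print(n,"fence",rect(B,.029,.040),"board",rect(B,.008,.018))
E
```

```text
[[-0.     0.971  0.239]
 [-0.     0.239 -0.971]
 [-1.    -0.     0.   ]]
top fence (array([525. , 336.4]), array([210.9, 130.7]), -3.5, 34.5, 298) board (array([513.2, 321.2]), array([327.1, 275.8]), -0.7, 13.0, 1487)
scene fence (array([525.3, 334.2]), array([212.5, 131.8]), -3.2, 34.9, 806) board (array([505.2, 296.8]), array([252. , 209.2]), -3.4, 13.2, 2931)
```

```bash
echo
```

```text
(no output)
```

View pics/b1.png

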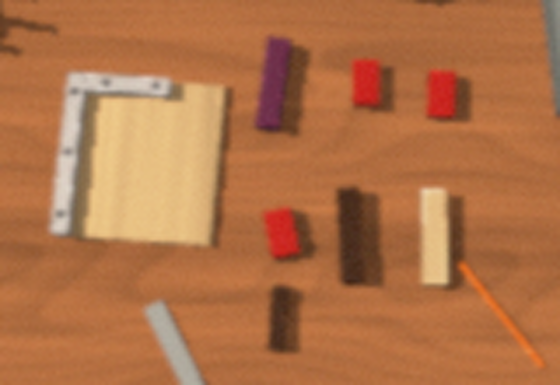

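View pics/b2.png

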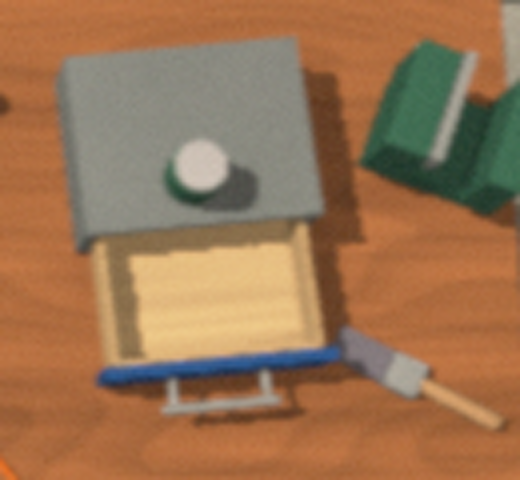

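The crops confirm it. The board's long fence is on its left (+y) and the end fence at the top (+x), so the corner yaw is about −3.4° and the corner about (610, 374). The drawer is open at the bottom of its unit. I'll go and look from above the drawer.

Request:
{"api": "servo_tool", "payload": {
  "rows": [300, 220, 90, -18, 0, 300, 220, 90, -18, 0, 300, 220, 90, -18, 0, 300, 220, 90, -18, 0, 300, 220, 90, -18, 0, 300, 220, 90, -18, 0, 300, 220, 90, -18, 0, 300, 220, 90, -18, 0, 300, 220, 90, -18, 0, 300, 220, 90, -18, 0]
}}

```text
time_s: 2.48
tool_pos: [0.4632, -0.4041, 0.3257]
tool_rot: [109.5, 89.6, 16.1]
force: [1.2, 0.9, -0.4]
grip_width: 0.0866
```

```bash
python3 - <<'E'
from h import *
p=shot("wrist"); cv2.imwrite("pics/c_w.png",p["frame"])
X=pts(p).reshape(-1,3); X=X[np.isfinite(X).all(1)]
o=get_obs(); print(o["tool_pos"],o["tool_rot"],o["time_s"])
for z in (.02,.022,.025,.05,.07,.078,.08,.09): print(z,(abs(X[:,2]-z)<.002).sum())
np.save("drw.npy",X)
E
```

```text
[ 0.46214296 -0.4052021   0.32531553] [106.01125288  89.70444732  12.50023599] 2.5333
0.02 11017
0.022 12602
0.025 1842
0.05 342
0.07 459
0.078 1397
0.08 264
0.09 10855
```

View pics/c_w.png

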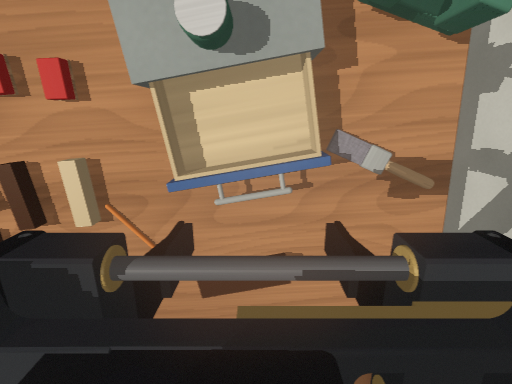

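The picture shows the open empty drawer (floor about (250,115)), its front at (250,172), and the handle at (252,196). The brush tip is at (335,140), near the front's right end.

```bash
python3 - <<'E'
from h import *
X=np.load("drw.npy")
X=X[(X[:,0]>.36)&(X[:,0]<.8)&(X[:,1]<-.22)&(X[:,1]>-.56)]
print("top",rect(X,.087,.094)); 
F=X[abs(X[:,2]-.078)<.0025]; print("front",rect(F,0,1))
fl=X[abs(X[:,2]-.022)<.002]; print("floor-ish",rect(fl[(fl[:,0]>.5)],0,1))
H=X[(X[:,2]>.048)&(X[:,2]<.064)&(X[:,0]<.47)]; print("handle",rect(H,0,1))
W=X[abs(X[:,2]-.068)<.003]; print("walls",rect(W,0,1))
E
```

```text
top (array([ 652.4, -363.1]), array([260.8,  98.5]), -83.9, 89.4, 11275)
front (array([ 525.8, -378.8]), array([257.3, 158.8]), -83.7, 76.8, 1539)
floor-ish (array([ 562.6, -377. ]), array([236.3, 125.2]), -90.0, 21.4, 9563)
handle (array([ 435.6, -357.8]), array([192.6,  68.6]), 90.0, 55.5, 828)
walls (array([ 533.5, -376.9]), array([259.4, 145.7]), -83.7, 67.3, 1582)
```

Request:
{"api": "servo_tool", "payload": {
  "rows": [162, 321, -100, 5, 0, 162, 321, -100, 5, 0, 162, 321, -100, 5, 0, 162, 321, -100, 5, 0, 162, 321, -100, 5, 0, 162, 321, -100, 5, 0, 162, 321, -100, 5, 0, 162, 321, -100, 5, 0, 162, 321, -100, 5, 0, 162, 321, -100, 5, 0]
}}

```text
time_s: 3.37
tool_pos: [0.6186, -0.0796, 0.221]
tool_rot: [-165.5, 89.6, 106.0]
force: [-0.9, 1.7, 0.3]
grip_width: 0.087
```

```bash
cat > w.py <<'E'
from h import *
import sys
o=get_obs(); p=shot("wrist"); cv2.imwrite(f"pics/{sys.argv[1]}.png",p["frame"])
M=R.from_euler('xyz',o["tool_rot"],degrees=True).as_matrix(); z=M[:,2]
print("tcp",(o["tool_pos"]*1000).round(1),"jaw",round(float(np.degrees(np.arctan2(z[1],z[0]))),1),"t",o["time_s"],"F",o["force"].round(1),"grip",round(o["grip_width"]*1000,1))
X=pts(p)
for name in sys.argv[2:]:
    for d in cut_out(name,p)[:6]:
        if d["score"]<.25: continue
        P=X[d["pixels"]]; zt=np.nanpercentile(P[:,2],85)
        print(name,round(d["score"],2),np.round(d["extent"]),rect(P,zt-.006,zt+.005))
E
python3 w.py d1 block0 stave_purple stave_pale stave_dark
```

```text
tcp [618.6 -79.6 221. ] jaw -88.5 t 3.3667 F [-0.9  1.7  0.3] grip 87.0
block0 0.92 [267. 177.  30.  48.] (array([613.5, -88.2]), array([60. , 35.9]), -1.3, 25.2, 1196)
block0 0.62 [195. 164.  29.  48.] (array([627.3,  10.5]), array([59.4, 36.4]), 0.8, 25.2, 1238)
stave_purple 0.77 [103. 164.  39.  96.] (array([623.6, 130.9]), array([119.8,  31.2]), -5.6, 29.1, 2258)
stave_pale 0.62 [259. 294.  23.  24.] (array([437.1, -79.9]), array([43.8, 28.8]), 1.9, 29.1, 487)
stave_dark 0.62 [266. 177.  26.  48.] (array([613.7, -88.2]), array([59.8, 35.3]), 0.2, 25.2, 1163)
stave_dark 0.61 [190. 286.  26.  65.] (array([419.4,  25.9]), array([71.5, 30.2]), 3.3, 29.0, 752)
stave_dark 0.41 [367. 380.   6.   8.] (array([ 251.8, -275.5]), array([13. ,  7.1]), -39.6, 13.7, 31)
```

View pics/d1.png

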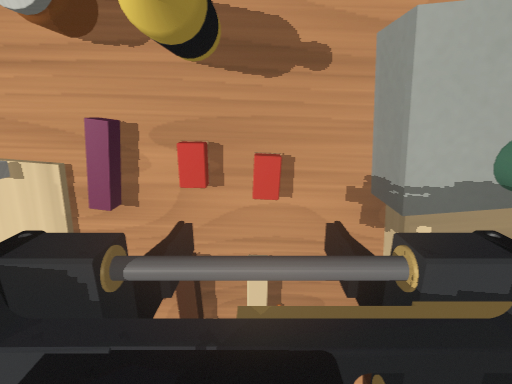

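Request:
{"api": "servo_tool", "payload": {
  "rows": [-3, 1, -160, 0, 0, -3, 1, -160, 0, 0, -3, 1, -160, 0, 0, -3, 1, -160, 0, 0, -3, 1, -160, 0, 0, -3, 1, -160, 0, 0, -3, 1, -160, 0, 0],
  "force": 20
}}

```text
time_s: 4.2
tool_pos: [0.6163, -0.0905, 0.0662]
tool_rot: [74.9, 89.8, -14.3]
force: [0.0, 1.2, 0.4]
grip_width: 0.0869
```

```bash
python3 w.py d2 block0; python3 - <<'E'
from h import *
X=pts(shot("wrist"))
E
```

```text
tcp [616.3 -90.5  66.2] jaw -89.3 t 4.2 F [0.  1.2 0.4] grip 86.9
block0 0.92 [131. 201.  68.  82.] (array([627.3,  10.4]), array([59.7, 36.9]), 0.6, 25.1, 3615)
block0 0.89 [255. 217.  47.  80.] (array([614. , -88.4]), array([59.4, 35.4]), -0.6, 25.2, 3296)
```

View pics/d2.png

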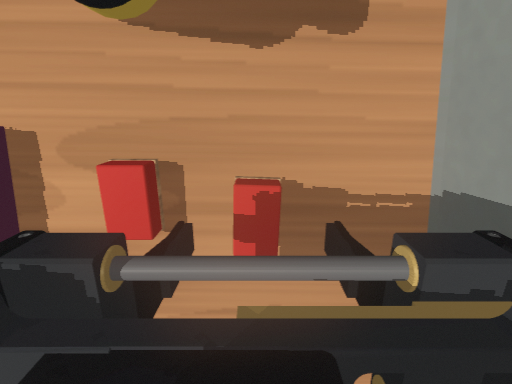

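The block at (257,218) lies centred between the fingers. I'll grasp it.

Request:
{"api": "servo_tool", "payload": {
  "rows": [-1, 1, -30, 0, 0, -1, 1, -48, 0, 0, -1, 1, -48, 0, 0, -1, 1, -48, 0, 0.8, -1, 1, -48, 0, 0.8, -1, 1, -48, 0, 0.8, -1, 1, -48, 0, 0.8, -1, 1, -48, 0, 0.8, -1, 1, -48, 0, 0.8, -1, 1, -48, 0, 0.8],
  "force": 20
}}

```text
time_s: 5.18
tool_pos: [0.6138, -0.0882, 0.0159]
tool_rot: [64.9, 90.0, -24.2]
force: [0.2, 0.1, 0.2]
grip_width: 0.0482
```

Request:
{"api": "servo_tool", "payload": {
  "rows": [0, 0, 0, 0, 0.8, 0, 0, 0, 0, 0.8, 0, 0, 0, 0, 0.8, 0, 0, 0, 0, 0.8, 0, 0, 40, 0, 0.8, 0, 0, 80, 0, 0.8, 0, 0, 120, 0, 0.8, 0, 0, 134, 0, 0.8, 0, 0, 134, 0, 0.8]
}}

```text
time_s: 5.93
tool_pos: [0.6168, -0.0882, 0.155]
tool_rot: [78.0, 89.5, -11.1]
force: [0.6, 0.9, -0.2]
grip_width: 0.036
```

Request:
{"api": "servo_tool", "payload": {
  "rows": [-82, -352, 0, 5, 0.8, -82, -352, 0, 5, 0.8, -82, -352, 0, 5, 0.8, -82, -352, 0, 5, 0.8, -82, -352, 0, 5, 0.8, -82, -352, 0, 5, 0.8, -82, -352, 0, 5, 0.8, -82, -352, 0, 5, 0.8, -82, -352, 0, 5, 0.8, -82, -352, 0, 5, 0.8]
}}

```text
time_s: 6.77
tool_pos: [0.5254, -0.4495, 0.1468]
tool_rot: [-62.0, 89.6, -146.9]
force: [-1.6, -1.1, -0.8]
grip_width: 0.0364
```

```bash
python3 w.py e1 block0
```

```text
tcp [ 525.4 -449.5  146.8] jaw -84.8 t 6.7667 F [-1.6 -1.1 -0.8] grip 36.4
block0 0.67 [258. 244.  62. 107.] (array([ 525.3, -449.3]), array([60.1, 36.3]), 3.7, 156.3, 4209)
```

View pics/e1.png

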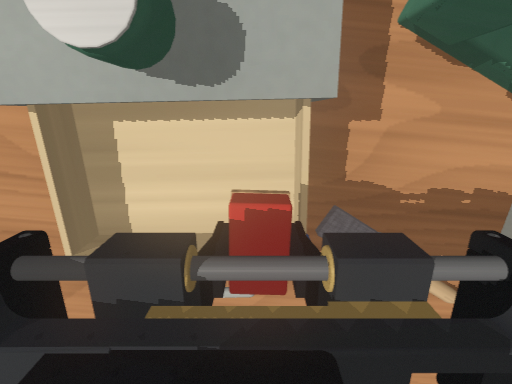

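```bash
python3 - <<'E'
from h import *
X=np.load("drw.npy"); a=np.radians(6.1); c=np.array([.5476,-.3765])
d=X[:,:2]-c; x=d@[np.cos(a),np.sin(a)]; y=d@[-np.sin(a),np.cos(a)]
m=(abs(x+.03)<.03)&(abs(y)<.14)
for lo,hi in((.06,.072),(.018,.026)):
    k=m&(X[:,2]>lo)&(X[:,2]<hi); print(lo,np.histogram(y[k]*1000,bins=range(-140,141,5)))
k=(abs(y)<.08)&(X[:,2]>.018)&(X[:,2]<.026)&(abs(x)<.15); print(np.histogram(x[k]*1000,bins=range(-150,151,5)))
k=(abs(y)<.08)&(X[:,2]>.07)&(X[:,2]<.082)&(abs(x)<.15); print(np.histogram(x[k]*1000,bins=range(-150,151,5))[0])
E
```

```text
0.06 (array([  0,   0,   0,   0,   0, 104, 110,   0,   0,   0,   0,   0,   0,
         0,   0,   0,   0,   0,   0,   0,   0,   0,   0,   0,   0,   0,
         0,   0,   0,   0,   0,   0,   0,   0,   0,   0,   0,   0,   0,
         0,   0,   0,   0,   0,   0,   0,   0,   0,   0,   5, 182,  41,
         0,   0,   0,   0]), array([-140, -135, -130, -125, -120, -115, -110, -105, -100,  -95,  -90,
        -85,  -80,  -75,  -70,  -65,  -60,  -55,  -50,  -45,  -40,  -35,
        -30,  -25,  -20,  -15,  -10,   -5,    0,    5,   10,   15,   20,
         25,   30,   35,   40,   45,   50,   55,   60,   65,   70,   75,
         80,   85,   90,   95,  100,  105,  110,  115,  120,  125,  130,
        135,  140]))
0.018 (array([  0,   0,   0,   0,   0,   0,  72, 115, 117, 116, 113, 118, 116,
       118, 115, 115, 115, 115, 113, 115, 115, 113, 113, 112, 116, 111,
       111, 112, 112, 113, 111, 115, 111, 112, 110, 110, 109, 114, 110,
       112, 110, 112, 112, 111, 106, 107, 107, 114, 110, 112,  38,   0,
         0,   0,   0,   0]), array([-140, -135, -130, -125, -120, -115, -110, -105, -100,  -95, 
[... 611 characters left out ...]
      0,   0,   0,   0,   0,   0,   0,   0]), array([-150, -145, -140, -135, -130, -125, -120, -115, -110, -105, -100,
        -95,  -90,  -85,  -80,  -75,  -70,  -65,  -60,  -55,  -50,  -45,
        -40,  -35,  -30,  -25,  -20,  -15,  -10,   -5,    0,    5,   10,
         15,   20,   25,   30,   35,   40,   45,   50,   55,   60,   65,
         70,   75,   80,   85,   90,   95,  100,  105,  110,  115,  120,
        125,  130,  135,  140,  145,  150]))
[  0   0   0   0   0   0   0   0   0  78 327 349 316   0   0   0   0   0
   0   0   0   0   0   0   0   0   0   0   0   0   0   0   0   0   0   0
   0   0   0   0   0  74   0   0   0   0   0   0   0   0   0   0   0   0
   0   0   0   0   0   0]
```

Request:
{"api": "servo_tool", "payload": {
  "rows": [0, 0, -40, 0, 0.8, 0, 0, -80, 0, 0.8, 0, 0, -105, 0, 0.8, 0, 0, -107, 0, 0.8, 0, 0, -107, 0, 0.8, 0, 0, -107, 0, 0.48, 0, 0, -107, 0, 0.48, 0, 0, -107, 0, 0.48, 0, 0, -70, 0, 0.48, 0, 0, -30, 0, 0.48]
}}

```text
time_s: 7.7
tool_pos: [0.5299, -0.4388, 0.1183]
tool_rot: [-134.8, 89.7, 141.1]
force: [0.9, -1.0, 1.3]
grip_width: 0.0453
```

Request:
{"api": "servo_tool", "payload": {
  "rows": [0, 10, 40, 0, 0.48, 95, 450, 40, -5, 0, 95, 450, 40, -5, 0, 95, 450, 40, -5, 0, 95, 450, 40, -5, 0, 95, 450, 40, -5, 0, 95, 450, 40, -5, 0, 95, 450, 40, -5, 0, 95, 450, 40, -5, 0, 95, 450, 40, -5, 0]
}}

```text
time_s: 8.53
tool_pos: [0.6114, -0.0616, 0.1615]
tool_rot: [68.8, 89.8, -20.4]
force: [0.5, 0.2, 1.0]
grip_width: 0.086
```

Request:
{"api": "servo_tool", "payload": {
  "rows": [0, 0, 0, 0, 0, 0, 0, 0, 0, 0]
}}

```text
time_s: 8.7
tool_pos: [0.6117, -0.0589, 0.1613]
tool_rot: [104.8, 89.8, 16.0]
force: [-0.2, -0.2, 0.3]
grip_width: 0.0869
```

```bash
python3 w.py e2 block0 
```

```text
tcp [611.7 -58.9 161.3] jaw -88.7 t 8.7 F [-0.2 -0.2  0.3] grip 86.9
block0 0.58 [198. 170.  38.  57.] (array([627. ,  10.4]), array([60. , 36.3]), 0.6, 25.2, 1796)
block0 0.51 [ 90. 170.  50. 119.] (array([623.3, 130.8]), array([120.5,  31.7]), -5.6, 29.1, 3332)
```

View pics/e2.png

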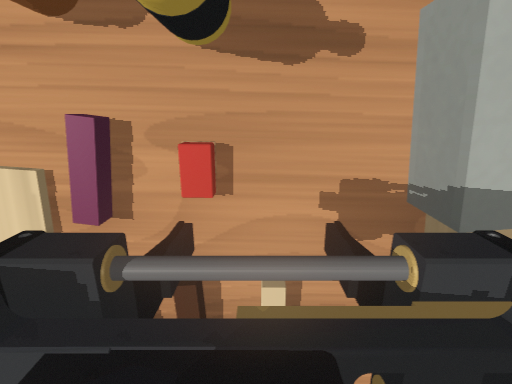

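Request:
{"api": "servo_tool", "payload": {
  "rows": [15, 69, -20, 0, 0, 15, 69, -60, 0, 0, 15, 69, -90, 0, 0, 15, 69, -125, 0, 0, 15, 69, -145, 0, 0, 15, 69, -145, 0, 0, 15, 69, -145, 0, 0.8, 15, 69, -145, 0, 0.8, 15, 69, -145, 0, 0.8, 15, 69, -145, 0, 0.8]
}}

```text
time_s: 9.63
tool_pos: [0.626, 0.0041, 0.0149]
tool_rot: [31.9, 90.0, -57.3]
force: [0.4, -0.2, -0.1]
grip_width: 0.0682
```

Request:
{"api": "servo_tool", "payload": {
  "rows": [0, 0, 0, 0, 0.8, 0, 0, 0, 0, 0.8, 0, 0, 0, 0, 0.8, 0, 0, 0, 0, 0.8, 0, 0, 0, 0, 0.8, 0, 0, 0, 0, 0.8, 0, 0, 40, 0, 0.8, 0, 0, 80, 0, 0.8, 0, 0, 120, 0, 0.8, 0, 0, 135, 0, 0.8]
}}

```text
time_s: 10.47
tool_pos: [0.6287, 0.0059, 0.1559]
tool_rot: [87.2, 89.5, -2.0]
force: [2.2, -0.6, -0.1]
grip_width: 0.0361
```

Request:
{"api": "servo_tool", "payload": {
  "rows": [-107, -321, 0, 5, 0.8, -107, -321, 0, 5, 0.8, -107, -321, 0, 5, 0.8, -107, -321, 0, 5, 0.8, -107, -321, 0, 5, 0.8, -107, -321, 0, 5, 0.8, -107, -321, 0, 5, 0.8, -107, -321, 0, 5, 0.8, -107, -321, 0, 5, 0.8, -107, -321, 0, 5, 0.8]
}}

```text
time_s: 11.3
tool_pos: [0.5161, -0.3205, 0.1491]
tool_rot: [-50.9, 89.9, -135.5]
force: [-0.2, 0.4, -0.9]
grip_width: 0.0361
```

Request:
{"api": "servo_tool", "payload": {
  "rows": [0, 0, 0, 0, 0.8, 0, 0, 0, 0, 0.8]
}}

```text
time_s: 11.47
tool_pos: [0.5196, -0.3135, 0.1495]
tool_rot: [162.9, 89.9, 78.9]
force: [0.7, 0.4, -1.0]
grip_width: 0.0356
```

```bash
python3 w.py e3 block0 
```

```text
tcp [ 519.6 -313.5  149.5] jaw -84.0 t 11.4667 F [ 0.7  0.4 -1. ] grip 35.6
block0 0.8 [260. 240.  63. 104.] (array([ 521.3, -313.1]), array([59.9, 37. ]), 6.4, 160.0, 4224)
block0 0.78 [381. 193.  50.  58.] (array([ 533.6, -437.9]), array([59.8, 36.2]), 5.8, 47.2, 2215)
```

View pics/e3.png

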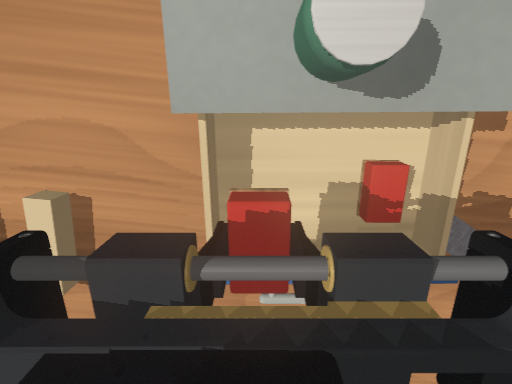

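Block 1 lies flat in the drawer at (382,192). I'm lowering the second.

Request:
{"api": "servo_tool", "payload": {
  "rows": [0, -4, -40, 0, 0.8, 0, -4, -80, 0, 0.8, 0, -4, -108, 0, 0.8, 0, -4, -110, 0, 0.8, 0, -4, -110, 0, 0.8, 0, -4, -110, 0, 0.48, 0, -4, -110, 0, 0.48, 0, -4, -110, 0, 0.48, 0, -4, -70, 0, 0.48, 0, -4, -30, 0, 0.48]
}}

```text
time_s: 12.4
tool_pos: [0.5172, -0.3185, 0.1192]
tool_rot: [-130.7, 89.7, 145.2]
force: [0.4, -0.0, 1.0]
grip_width: 0.045
```

Request:
{"api": "servo_tool", "payload": {
  "rows": [0, 0, 50, 0, 0.48, -86, 431, 60, 7, 0, -86, 431, 60, 7, 0, -86, 431, 60, 7, 0, -86, 431, 60, 7, 0, -86, 431, 60, 7, 0, -86, 431, 60, 7, 0, -86, 431, 60, 7, 0, -86, 431, 60, 7, 0, -86, 431, 60, 7, 0]
}}

```text
time_s: 13.23
tool_pos: [0.4451, 0.0499, 0.1783]
tool_rot: [47.4, 89.8, -29.8]
force: [0.8, -0.6, 0.1]
grip_width: 0.0855
```

Request:
{"api": "servo_tool", "payload": {
  "rows": [0, 0, 0, 0, 0, 0, 0, 0, 0, 0, 0, 0, 0, 0, 0]
}}

```text
time_s: 13.48
tool_pos: [0.4459, 0.0475, 0.1778]
tool_rot: [37.7, 89.9, -39.5]
force: [0.6, -0.4, 0.1]
grip_width: 0.087
```

```bash
python3 w.py e4 block0 stave_dark stave_pale
```

```text
tcp [445.9  47.5 177.8] jaw -77.1 t 13.4833 F [ 0.6 -0.4  0.1] grip 87.0
block0 0.56 [202. 182.  38.  54.] (array([428.3, 114.4]), array([60.1, 35.6]), 13.2, 25.2, 1538)
stave_dark 0.93 [272. 200.  42. 101.] (array([425.9,  26.9]), array([120.4,  30. ]), 3.7, 29.3, 2482)
stave_dark 0.54 [189. 258.  25.  58.] (array([320.1, 110.1]), array([82.1, 14.2]), -6.0, 19.4, 196)
stave_pale 0.62 [363. 207.  51.  76.] (array([442.1, -79.9]), array([87.3, 31.3]), 0.8, 29.3, 1724)
```

View pics/e4.png

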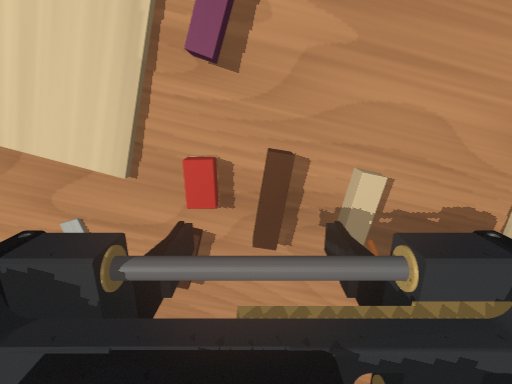

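Request:
{"api": "servo_tool", "payload": {
  "rows": [-17, 40, 0, 0, 0, -17, 67, -20, 0, 0, -17, 67, -60, 0, 0, -17, 67, -100, 0, 0, -17, 67, -140, 0, 0, -17, 67, -162, 0, 0, -17, 67, -162, 0, 0, -17, 67, -162, 0, 0, -17, 67, -162, 0, 0.8, -17, 67, -162, 0, 0.8]
}}

```text
time_s: 14.52
tool_pos: [0.4287, 0.1143, 0.0148]
tool_rot: [-97.2, 90.0, -174.4]
force: [-0.1, -0.9, -0.5]
grip_width: 0.0796
```

Request:
{"api": "servo_tool", "payload": {
  "rows": [0, 0, 0, 0, 0.8, 0, 0, 0, 0, 0.8, 0, 0, 0, 0, 0.8, 0, 0, 0, 0, 0.8, 0, 0, 0, 0, 0.8, 0, 0, 0, 0, 0.8, 0, 0, 0, 0, 0.8, 0, 0, 40, 0, 0.8, 0, 0, 80, 0, 0.8, 0, 0, 110, 0, 0.8]
}}

```text
time_s: 15.35
tool_pos: [0.4286, 0.1156, 0.1269]
tool_rot: [143.5, 89.9, 66.4]
force: [1.5, -0.3, -0.6]
grip_width: 0.0358
```

Request:
{"api": "servo_tool", "payload": {
  "rows": [97, -493, 30, -7, 0.8, 97, -493, 30, -7, 0.8, 97, -493, 30, -7, 0.8, 97, -493, 30, -7, 0.8, 97, -493, 30, -7, 0.8, 97, -493, 30, -7, 0.8, 97, -493, 30, -7, 0.8, 97, -493, 30, -7, 0.8, 97, -493, 30, -7, 0.8, 97, -493, 30, -7, 0.8]
}}

```text
time_s: 16.18
tool_pos: [0.5086, -0.2953, 0.1495]
tool_rot: [-88.2, 90.0, -172.4]
force: [1.0, 0.8, 0.1]
grip_width: 0.0355
```

Request:
{"api": "servo_tool", "payload": {
  "rows": [19, -97, 6, 0, 0.8, 19, -97, 6, 0, 0.8, 19, -97, 6, 0, 0.8, 19, -97, 6, 0, 0.8, 19, -97, 6, 0, 0.8, 19, -97, 6, 0, 0.8]
}}

```text
time_s: 16.68
tool_pos: [0.5279, -0.3885, 0.1551]
tool_rot: [-166.6, 89.9, 109.4]
force: [0.1, 1.3, -0.8]
grip_width: 0.0361
```

```bash
python3 w.py e5 block0
```

```text
tcp [ 527.9 -388.5  155.1] jaw -84.1 t 16.6833 F [ 0.1  1.3 -0.8] grip 36.1
block0 0.75 [260. 241.  67. 111.] (array([ 527.8, -388.3]), array([60. , 35.9]), 5.9, 165.3, 4151)
block0 0.67 [191. 189.  46.  64.] (array([ 522.2, -318.4]), array([59.6, 36.3]), 6.0, 47.1, 2099)
```

View pics/e5.png

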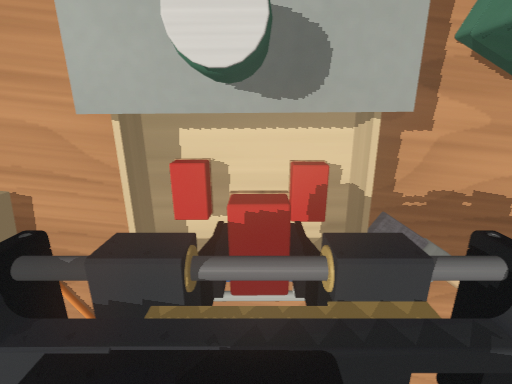

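Request:
{"api": "servo_tool", "payload": {
  "rows": [0, 10, -20, 0, 0.8, 0, 10, -60, 0, 0.8, 0, 10, -90, 0, 0.8, 0, 10, -110, 0, 0.8, 0, 10, -115, 0, 0.8, 0, 10, -115, 0, 0.8, 0, 10, -115, 0, 0.49, 0, 10, -115, 0, 0.49, 0, 10, -115, 0, 0.49, 0, 10, -75, 0, 0.49]
}}

```text
time_s: 17.62
tool_pos: [0.5233, -0.3778, 0.0746]
tool_rot: [-131.0, 89.3, 144.8]
force: [-1.2, -0.7, -0.7]
grip_width: 0.0438
```

Request:
{"api": "servo_tool", "payload": {
  "rows": [0, 0, 40, 0, 0.49, 0, 0, 80, 0, 0.49, 0, 0, 80, 0, 1, 0, 0, 80, 0, 1, 0, 0, 80, 0, 1]
}}

```text
time_s: 18.03
tool_pos: [0.5279, -0.3806, 0.1618]
tool_rot: [32.2, 89.9, -52.0]
force: [-0.2, -0.2, -0.6]
grip_width: 0.0315
```

```bash
python3 w.py e6 block0
```

```text
tcp [ 527.9 -380.6  161.8] jaw -84.2 t 18.0333 F [-0.2 -0.2 -0.6] grip 31.5
block0 0.79 [313. 191.  39.  57.] (array([ 533.8, -438.2]), array([58.9, 36.2]), 5.7, 47.3, 1926)
block0 0.61 [201. 188.  44.  59.] (array([ 522.8, -318.2]), array([59.6, 36.2]), 5.8, 47.2, 1990)
block0 0.61 [260. 189.  40.  66.] (array([ 528.1, -378.8]), array([60. , 35.4]), 6.7, 47.2, 1962)
```

View pics/e6.png

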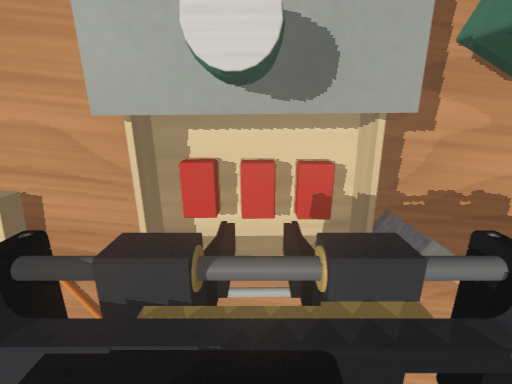

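All three blocks lie flat in the drawer at (200,188), (258,189) and (314,190). Now I'll move in front of the handle with the fingers closed.

Request:
{"api": "servo_tool", "payload": {
  "rows": [-156, -16, 0, 0, 1, -156, -16, 0, 0, 1, -156, -16, 0, 0, 1, -156, -16, 0, 0, 1, -156, -16, -30, 0, 1, -156, -16, -70, 0, 1, -156, -16, -100, 0, 1, -156, -16, -114, 0, 1, -156, -16, -114, 0, 1, -156, -16, -114, 0, 1]
}}

```text
time_s: 18.97
tool_pos: [0.3709, -0.3952, 0.0453]
tool_rot: [-148.8, 89.8, 127.1]
force: [-0.4, -1.1, 0.6]
grip_width: 0.0008
```

```bash
python3 w.py f1 ; python3 - <<'E'
from h import *
p=shot("scene"); cv2.imwrite("pics/f1s.png",cv2.resize(p["frame"][60:260,80:330],None,fx=3,fy=3))
E
```

```text
tcp [ 370.9 -395.2   45.3] jaw -84.1 t 18.9667 F [-0.4 -1.1  0.6] grip 0.8
```

View pics/f1s.png

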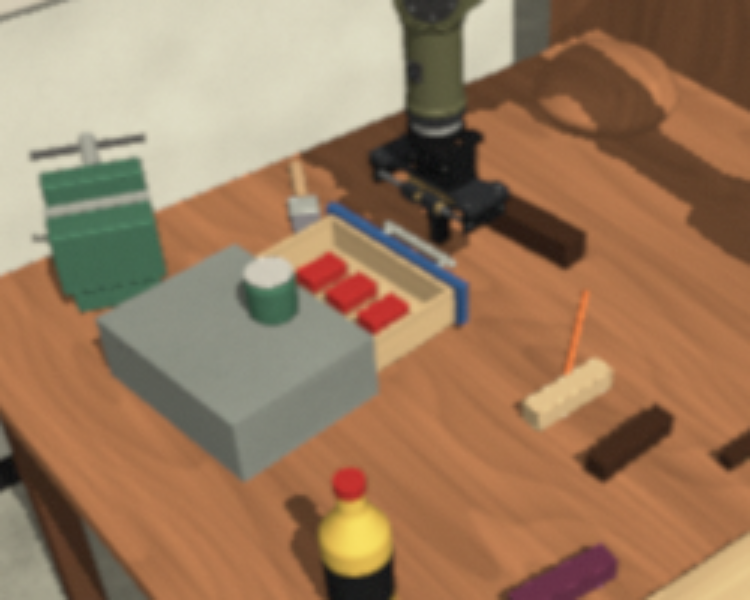

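View pics/f1.png

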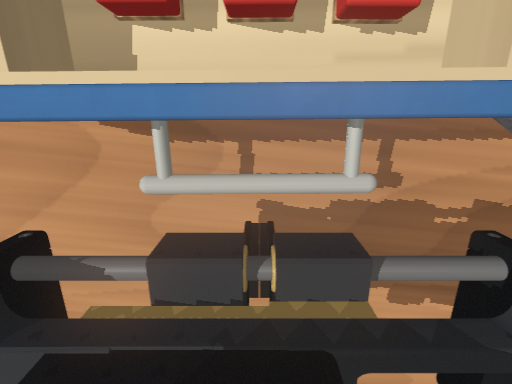

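The fingers stand centred in front of the handle (bar at row 184, columns 145–375). Now a slow push.

Request:
{"api": "servo_tool", "payload": {
  "rows": [10, 1, 0, 0, 1, 20, 2, 0, 0, 1, 30, 3, 0, 0, 1, 40, 4, 0, 0, 1, 50, 5, 0, 0, 1, 60, 6, 0, 0, 1, 70, 7, 0, 0, 1, 80, 8, 0, 0, 1, 90, 9, 0, 0, 1, 100, 10, 0, 0, 1]
}}

```text
time_s: 19.9
tool_pos: [0.4727, -0.3857, 0.0465]
tool_rot: [-151.2, 90.0, 124.6]
force: [-1.7, 0.3, 0.6]
grip_width: 0.0006
```

Request:
{"api": "servo_tool", "payload": {
  "rows": [9, 1, 0, 0, 1, 18, 2, 0, 0, 1, 26, 3, 0, 0, 1, 32, 3, 0, 0, 1, 38, 4, 0, 0, 1]
}}

```text
time_s: 20.32
tool_pos: [0.5102, -0.3821, 0.0465]
tool_rot: [-119.6, 90.0, 156.2]
force: [-0.7, 0.4, 0.1]
grip_width: 0.0007
```

```bash
cat > drw.py <<'E'
from h import *
import sys
p=shot("wrist"); cv2.imwrite(f"pics/{sys.argv[1]}.png",p["frame"]); X=pts(p).reshape(-1,3);X=X[np.isfinite(X).all(1)]
a=np.radians(6.1); c=np.array([.5476,-.3765]); d=X[:,:2]-c; x=d@[np.cos(a),np.sin(a)]*1000; y=d@[-np.sin(a),np.cos(a)]*1000
k=(abs(y)<110)&(X[:,2]>.07)&(X[:,2]<.082)&(x<90); print("front top x", np.percentile(x[k],[2,10,50,90,98]).round(1),k.sum())
k=(abs(y)<110)&(abs(X[:,2]-.09)<.003)&(x>0); print("cab edge x", np.percentile(x[k],[.5,1,5]).round(1))
E
python3 drw.py f2
```

```text
front top x [13.4 15.1 21.7 27.8 57.1] 17576
cab edge x [56.7 56.9 57.7]
```

View pics/f2.png

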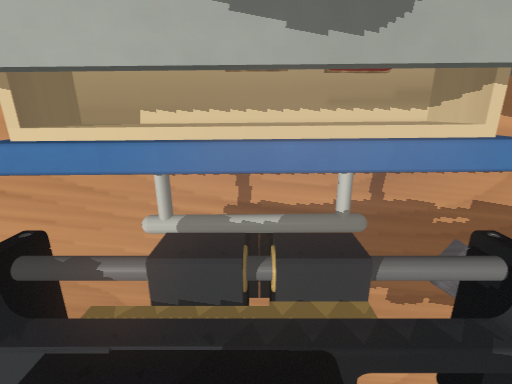

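Request:
{"api": "servo_tool", "payload": {
  "rows": [6, 1, 0, 0, 1, 12, 1, 0, 0, 1, 18, 2, 0, 0, 1, 22, 2, 0, 0, 1, 25, 3, 0, 0, 1, 27, 3, 0, 0, 1]
}}

```text
time_s: 20.87
tool_pos: [0.5373, -0.3792, 0.0468]
tool_rot: [36.6, 90.0, -47.6]
force: [-0.1, -0.4, 0.3]
grip_width: 0.0005
```

```bash
python3 drw.py f3
```

```text
front top x [40.6 42.2 48.4 54.3 55.3] 16425
cab edge x [57.1 57.4 59.2]
```

View pics/f3.png

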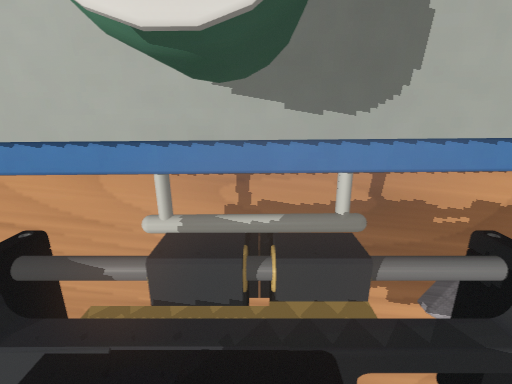

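Only a few millimetres remain. I'll push on until the force rises.

Request:
{"api": "servo_tool", "payload": {
  "rows": [1, 0, 0, 0, 1, 2, 0, 0, 0, 1, 3, 0, 0, 0, 1, 3, 0, 0, 0, 1]
}}

```text
time_s: 21.25
tool_pos: [0.539, -0.3792, 0.0466]
tool_rot: [-108.2, 89.9, 167.6]
force: [-3.2, 0.7, 1.7]
grip_width: 0.0006
```

Request:
{"api": "servo_tool", "payload": {
  "rows": [1, 0, 0, 0, 1, 2, 0, 0, 0, 1, 2, 0, 0, 0, 1, 2, 0, 0, 0, 1]
}}

```text
time_s: 21.58
tool_pos: [0.5392, -0.3793, 0.0465]
tool_rot: [-107.0, 89.7, 168.8]
force: [-7.2, 1.9, 4.2]
grip_width: 0.0006
```

```bash
python3 drw.py f4; python3 w.py f4
```

```text
front top x [42.2 43.6 49.  54.2 55.2] 14237
cab edge x [57.1 57.4 59.2]
tcp [ 539.2 -379.2   46.5] jaw -84.2 t 21.6333 F [-6.7  2.1  4.6] grip 0.4
```

The force rose to 7 N with the front no longer moving, so it's at its stop. I'll retreat and go look at the board.

Request:
{"api": "servo_tool", "payload": {
  "rows": [-15, -2, 0, 0, 1, -50, -5, 0, 0, 1, -60, -5, 40, 0, 1, -60, -5, 80, 0, 1, -60, -5, 120, 0, 1, -60, -5, 160, 0, 0.5, -40, 40, 200, 0, 0, -20, 80, 220, 0, 0, 0, 120, 230, 0, 0, 0, 160, 230, 0, 0]
}}

```text
time_s: 22.52
tool_pos: [0.5394, -0.2457, 0.2758]
tool_rot: [64.5, 89.6, -19.7]
force: [1.2, -0.2, -0.2]
grip_width: 0.0262
```

Request:
{"api": "servo_tool", "payload": {
  "rows": [10, 400, 0, -10, 0, 10, 400, 0, -10, 0, 10, 400, 0, -10, 0, 10, 400, 0, -10, 0, 10, 400, 0, -10, 0, 10, 400, 0, -10, 0, 10, 400, 0, -10, 0, 10, 400, 0, -10, 0, 10, 400, 0, -10, 0, 10, 400, 0, -10, 0]
}}

```text
time_s: 23.35
tool_pos: [0.5458, 0.1602, 0.2735]
tool_rot: [145.3, 89.8, 51.5]
force: [-0.5, 0.8, -0.2]
grip_width: 0.0855
```

Request:
{"api": "servo_tool", "payload": {
  "rows": [0, 30, 0, 0, 0, 0, 30, 0, 0, 0, 0, 30, 0, 0, 0, 0, 30, 0, 0, 0]
}}

```text
time_s: 23.68
tool_pos: [0.5468, 0.1837, 0.2727]
tool_rot: [81.0, 89.9, -13.2]
force: [-0.1, -0.8, -0.4]
grip_width: 0.0873
```

```bash
cat > brd.py <<'E'
from h import *
import sys
o=get_obs();p=shot("wrist"); cv2.imwrite(f"pics/{sys.argv[1]}.png",p["frame"]); X=pts(p).reshape(-1,3);X=X[np.isfinite(X).all(1)]
print(o["tool_pos"].round(4),o["time_s"])
B=X[(X[:,0]>.36)&(X[:,0]<.68)&(X[:,1]>.18)&(X[:,1]<.46)]
r=rect(B,.030,.038); print(r)
np.save("brd.npy",X)
c,s,a=r[:3]; a=np.radians(a); m=np.array([[np.cos(a),-np.sin(a)],[np.sin(a),np.cos(a)]])
print("corner est",(c+m@[s[0]/2-22,s[1]/2-22]).round(1))
E
python3 brd.py g1; python3 w.py g1 stave_purple
```

```text
[0.5468 0.1837 0.2727] 23.6833
(array([522.7, 335.4]), array([210.3, 132.5]), -3.0, 33.1, 3279)
corner est [608.1 375.2]
tcp [547.  182.8 272.6] jaw -94.2 t 23.7333 F [ 0.3  0.4 -0. ] grip 86.8
stave_purple 0.85 [290. 109.  26.  92.] (array([624. , 131.4]), array([119.5,  30.1]), -5.8, 29.3, 1900)
```

View pics/g1.png

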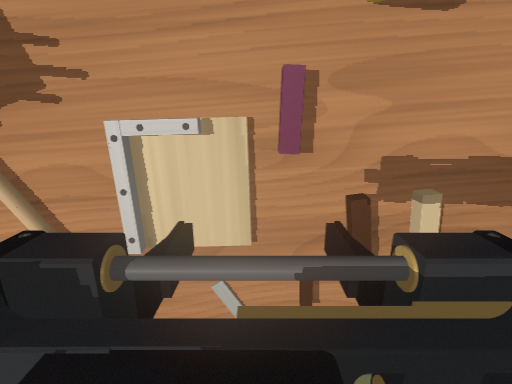

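Request:
{"api": "servo_tool", "payload": {
  "rows": [38, -26, 0, -2, 0, 77, -52, -10, -2, 0, 77, -52, -50, -2, 0, 77, -52, -90, -2, 0, 77, -52, -130, -2, 0, 77, -52, -170, -2, 0, 77, -52, -205, -2, 0, 77, -52, -205, -2, 0, 77, -52, -205, -2, 0, 77, -52, -205, -2, 0]
}}

```text
time_s: 24.67
tool_pos: [0.625, 0.1319, 0.07]
tool_rot: [108.4, 89.8, 12.2]
force: [0.5, 1.0, 0.0]
grip_width: 0.0868
```

```bash
python3 w.py g2 stave_purple
```

```text
tcp [625.  131.9  70. ] jaw -96.2 t 24.6667 F [0.5 1.  0. ] grip 86.8
stave_purple 0.69 [261. 213.  42. 153.] (array([623.6, 131.2]), array([120. ,  30.1]), -6.0, 29.3, 4828)
```

Request:
{"api": "servo_tool", "payload": {
  "rows": [-1, -1, -35, 0, 0, -1, -1, -50, 0, 0.3, -1, -1, -50, 0, 0.8, -1, -1, -50, 0, 0.8, -1, -1, -50, 0, 0.8, -1, -1, -50, 0, 0.8, -1, -1, -50, 0, 0.8, -1, -1, -50, 0, 0.8, -1, -1, -50, 0, 0.8, -1, -1, -50, 0, 0.8],
  "force": 25
}}

```text
time_s: 25.6
tool_pos: [0.6226, 0.131, 0.0179]
tool_rot: [85.2, 90.0, -10.9]
force: [0.4, -0.0, -0.1]
grip_width: 0.0352
```

Request:
{"api": "servo_tool", "payload": {
  "rows": [0, 0, 0, 0, 0.8, 0, 0, 0, 0, 0.8, 0, 0, 0, 0, 0.8, 0, 0, 40, 0, 0.8, 0, 0, 80, 0, 0.8, 0, 0, 80, 0, 0.8]
}}

```text
time_s: 26.1
tool_pos: [0.627, 0.133, 0.1055]
tool_rot: [108.0, 89.3, 11.9]
force: [1.8, 1.1, 0.7]
grip_width: 0.0298
```

Request:
{"api": "servo_tool", "payload": {
  "rows": [-16, 38, 0, 3, 0.8, -32, 78, 0, 3, 0.8, -48, 118, 0, 3, 0.8, -64, 158, 0, 3, 0.8, -78, 194, 0, 3, 0.8, -84, 208, 0, 3, 0.8, -84, 208, 0, 3, 0.8, -84, 208, 0, 3, 0.8, -84, 208, 0, 3, 0.8]
}}

```text
time_s: 26.85
tool_pos: [0.5392, 0.3374, 0.0971]
tool_rot: [8.1, 89.9, -85.1]
force: [0.7, -0.6, -1.2]
grip_width: 0.0301
```

```bash
python3 w.py g3 stave_purple; python3 brd.py g3
```

```text
tcp [539.2 337.4  97.1] jaw -93.2 t 26.85 F [ 0.7 -0.6 -1.2] grip 30.1
stave_purple 0.94 [261. 223.  61. 167.] (array([551.3, 336.9]), array([98. , 30.5]), -3.1, 108.6, 7229)
[0.5397 0.3366 0.0972] 26.95
(array([564.7, 333.1]), array([132.1, 125.8]), 87.3, 33.3, 8009)
corner est [525.9 379. ]
```

View pics/g3.png

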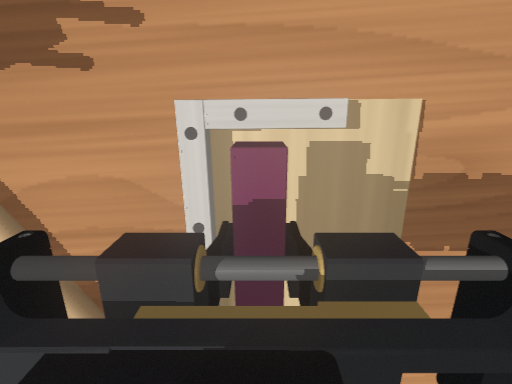

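```bash
cat > fit.py <<'E'
from h import *
X=np.load("brd.npy")
B=X[(X[:,0]>.40)&(X[:,0]<.68)&(X[:,1]>.18)&(X[:,1]<.43)&(abs(X[:,2]-.034)<.004)]
from scipy.optimize import minimize
c0=np.array([608.5,375.])
P=B[:,:2]*1000-c0
L=P[(P[:,1]>-15)&(P[:,0]<-30)&(P[:,0]>-150)]; E=P[(P[:,0]>-15)&(P[:,1]<-30)&(P[:,1]>-100)]
def edge(u,v,lo):  # min of v in bins of u
    q=[]
    for b in np.arange(u.min(),u.max()-5,5):
        k=(u>=b)&(u<b+5)
        if k.sum()>8: q.append((b+2.5,np.percentile(v[k],5)))
    q=np.array(q); f=np.polyfit(q[:,0],q[:,1],1); return f
fl=edge(L[:,0],L[:,1],1); fe=edge(E[:,1],E[:,0],1)
print("long slope deg",np.degrees(np.arctan(fl[0])),"end slope",-np.degrees(np.arctan(fe[0])))
A=np.array([[-fl[0],1],[1,-fe[0]]]); print("corner",(np.linalg.solve(A,[fl[1],fe[1]])+c0).round(1),len(L),len(E))
E
python3 fit.py
```

```text
long slope deg -3.1100272293832654 end slope -2.3349041836750253
corner [608.4 375.2] 1854 2724
```

Request:
{"api": "servo_tool", "payload": {
  "rows": [0, 0, -30, 0, 0.8, 0, 0, -58, 0, 0.8, 0, 0, -63, 0, 0.8, 0, 0, -64, 0, 0.8, 0, 0, -64, 0, 0.8, 0, 0, -64, 0, 0.57, 0, 0, -64, 0, 0.57, 0, 0, -64, 0, 0.57, 0, 0, -30, 0, 0.57, 0, 0, 0, 0, 0.57]
}}

```text
time_s: 27.83
tool_pos: [0.5376, 0.3384, 0.0978]
tool_rot: [-61.4, 89.9, -154.5]
force: [1.2, 0.8, 0.7]
grip_width: 0.0375
```

Request:
{"api": "servo_tool", "payload": {
  "rows": [0, -45, 10, 0, 1, 0, -45, 10, 0, 1, 0, -45, 10, 0, 1, 0, -45, 10, 0, 1]
}}

```text
time_s: 28.17
tool_pos: [0.5389, 0.2938, 0.1084]
tool_rot: [107.2, 89.9, 13.9]
force: [0.7, 0.2, 0.2]
grip_width: 0.0189
```

```bash
python3 w.py g4 stave_purple
```

```text
tcp [538.9 293.8 108.4] jaw -93.2 t 28.1667 F [0.7 0.2 0.2] grip 18.9
stave_purple 0.65 [206. 190.  45. 112.] (array([554.6, 338.6]), array([92. , 30.3]), -2.8, 41.2, 3519)
```

View pics/g4.png

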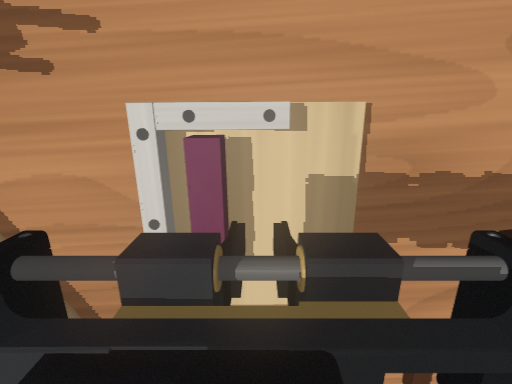

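Request:
{"api": "servo_tool", "payload": {
  "rows": [0, 0, -40, 0, 1, 0, 0, -79, 0, 1, 0, 0, -79, 0, 1, 0, 6, -79, 0, 1, 1, 12, -79, 0, 1, 1, 18, -79, 0, 1, 2, 24, -79, 0, 1, 2, 29, -79, 0, 1, 2, 33, -79, 0, 1, 2, 36, -79, 0, 1]
}}

```text
time_s: 29.1
tool_pos: [0.5404, 0.3307, 0.029]
tool_rot: [92.1, 90.0, -1.1]
force: [-0.9, -0.7, 1.3]
grip_width: 0.0002
```

Request:
{"api": "servo_tool", "payload": {
  "rows": [0, 1, 0, 0, 1, 0, 2, 0, 0, 1, 0, 3, 0, 0, 1, 0, 3, 0, 0, 1]
}}

```text
time_s: 29.43
tool_pos: [0.5405, 0.3329, 0.0286]
tool_rot: [23.6, 90.0, -69.6]
force: [-0.6, 0.2, 0.4]
grip_width: 0.0004
```

Request:
{"api": "servo_tool", "payload": {
  "rows": [0, 1, 0, 0, 1, 0, 2, 0, 0, 1, 0, 3, 0, 0, 1, 0, 3, 0, 0, 1]
}}

```text
time_s: 29.77
tool_pos: [0.5404, 0.3363, 0.0286]
tool_rot: [174.1, 90.0, 80.9]
force: [0.7, -0.8, 0.3]
grip_width: 0.0004
```

Request:
{"api": "servo_tool", "payload": {
  "rows": [0, 1, 0, 0, 1, 0, 2, 0, 0, 1, 0, 2, 0, 0, 1]
}}

```text
time_s: 30.02
tool_pos: [0.5405, 0.338, 0.0286]
tool_rot: [29.8, 90.0, -63.4]
force: [0.3, -0.8, 0.8]
grip_width: 0.0002
```

```bash
python3 w.py g5 stave_purple
```

```text
tcp [540.5 338.   28.6] jaw -93.1 t 30.0167 F [ 0.3 -0.8  0.8] grip 0.2
stave_purple 0.73 [212. 189.  67.  91.] (array([577.5, 361.4]), array([48.8, 30.2]), -2.7, 41.3, 4759)
```

View pics/g5.png

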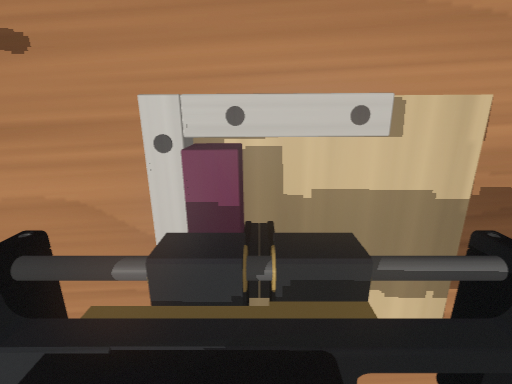

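Request:
{"api": "servo_tool", "payload": {
  "rows": [0, 1, 0, 0, 1, 0, 2, 0, 0, 1, 0, 3, 0, 0, 1, 0, 3, 0, 0, 1]
}}

```text
time_s: 30.45
tool_pos: [0.5405, 0.3382, 0.0285]
tool_rot: [-10.2, 89.7, -103.4]
force: [-1.5, -7.9, 4.7]
grip_width: 0.0004
```

Request:
{"api": "servo_tool", "payload": {
  "rows": [0, 1, 0, 0, 1, 0, 2, 0, 0, 1, 0, 2, 0, 0, 1]
}}

```text
time_s: 30.7
tool_pos: [0.5405, 0.3383, 0.0285]
tool_rot: [-10.4, 89.5, -103.7]
force: [-2.3, -10.1, 7.9]
grip_width: 0.0006
```

Request:
{"api": "servo_tool", "payload": {
  "rows": [0, -12, 0, 0, 1, -5, -15, 35, 0, 1, -40, 0, 50, 0, 1, -80, 21, 50, 0, 1, -85, 21, 45, 0, 1, -85, 21, 10, 0, 1, -85, 21, 0, 0, 1, -85, 21, 0, 0, 1]
}}

```text
time_s: 31.37
tool_pos: [0.4533, 0.362, 0.0254]
tool_rot: [-53.4, 89.6, -146.5]
force: [0.5, 0.0, 0.2]
grip_width: 0.0003
```

```bash
python3 w.py g6 stave_purple
```

```text
tcp [453.3 362.   25.4] jaw -93.1 t 31.3667 F [0.5 0.  0.2] grip 0.3
stave_purple 0.81 [244. 106.  71. 211.] (array([529.7, 363.7]), array([96.4, 30.1]), -2.8, 41.3, 13097)
```

View pics/g6.png

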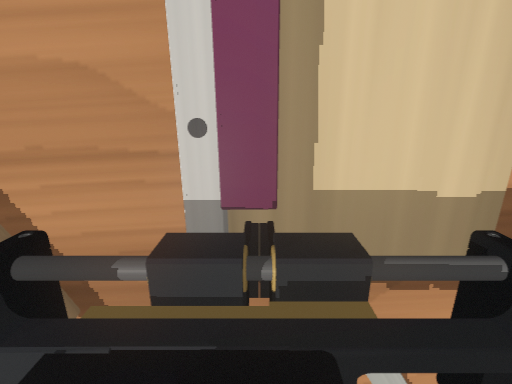

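Request:
{"api": "servo_tool", "payload": {
  "rows": [5, 0, 0, 0, 1, 10, 0, 0, 0, 1, 15, -1, 0, 0, 1, 19, -1, 0, 0, 1, 22, -1, 0, 0, 1, 24, -1, 0, 0, 1, 24, -1, 0, 0, 1]
}}

```text
time_s: 32.05
tool_pos: [0.4765, 0.3632, 0.0284]
tool_rot: [-70.8, 89.7, -163.9]
force: [-7.4, -2.2, 3.6]
grip_width: 0.0005
```

Request:
{"api": "servo_tool", "payload": {
  "rows": [1, 0, 0, 0, 1, 2, 0, 0, 0, 1, 3, 0, 0, 0, 1, 3, 0, 0, 0, 1]
}}

```text
time_s: 32.38
tool_pos: [0.4765, 0.3633, 0.0282]
tool_rot: [-68.5, 89.4, -161.5]
force: [-13.0, -2.5, 9.2]
grip_width: 0.0003
```

Request:
{"api": "servo_tool", "payload": {
  "rows": [-15, 1, 0, 0, 1, -15, 1, 40, 0, 1, -15, 1, 80, 0, 1, -15, -20, 120, 0, 0.5, -20, -60, 150, 4, 0, -55, -443, 170, 4, 0, -55, -443, 170, 4, 0, -55, -443, 170, 4, 0, -55, -443, 170, 4, 0, -55, -443, 170, 4, 0]
}}

```text
time_s: 33.22
tool_pos: [0.4443, 0.1031, 0.1864]
tool_rot: [73.0, 89.9, -16.2]
force: [1.0, -1.0, -0.6]
grip_width: 0.0395
```

Request:
{"api": "servo_tool", "payload": {
  "rows": [-10, -190, 0, 0, 0, -20, -190, 0, 0, 0, -20, -190, 0, 0, 0, -20, -190, 0, 0, 0, -20, -190, 0, 0, 0, -20, -190, 0, 0, 0, -20, -190, 0, 0, 0, -20, -190, 0, 0, 0]
}}

```text
time_s: 33.88
tool_pos: [0.4248, -0.0839, 0.1859]
tool_rot: [119.8, 90.0, 30.7]
force: [-0.1, 0.6, 0.4]
grip_width: 0.0856
```

```bash
python3 w.py h1 stave_pale stave_dark
```

```text
tcp [424.8 -83.9 185.9] jaw -89.1 t 33.8833 F [-0.1  0.6  0.4] grip 85.6
stave_pale 0.68 [258. 177.  26. 100.] (array([425.7, -79.9]), array([119.2,  29.9]), 1.4, 29.2, 2493)
stave_dark 0.75 [107. 225.  20.  12.] (array([357.3, 114.1]), array([20.9,  8.5]), 88.3, 19.1, 128)
stave_dark 0.62 [166. 177.  44. 101.] (array([426.1,  26.8]), array([119.7,  31. ]), 3.7, 29.1, 2612)
```

View pics/h1.png

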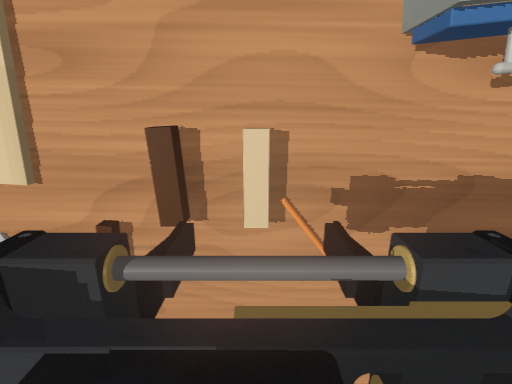

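```bash
python3 - <<'E'
from h import *
p=shot("wrist"); X=pts(p); f=p["frame"].astype(int)
m=(f[...,2]>150)&(f[...,2]-f[...,1]>80)&(f[...,0]<80)&(f[...,1]>60)
P=X[m]; P=P[(P[:,2]<.015)&(P[:,1]<-.08)&(P[:,1]>-.3)&(P[:,0]<.5)]
i=P[:,0].argsort(); print(len(P),(P[i[::max(1,len(P)//10)]]*1000).round(0), (P[i[-1]]*1000).round(1))
E
```

```text
149 [[ 319. -175.    7.]
 [ 327. -169.    6.]
 [ 335. -162.    7.]
 [ 341. -158.    7.]
 [ 347. -155.    8.]
 [ 354. -146.    7.]
 [ 360. -144.    8.]
 [ 366. -139.    7.]
 [ 373. -133.    6.]
 [ 382. -126.    7.]
 [ 389. -121.    7.]] [ 396.1 -115.3    5.4]
```

Request:
{"api": "servo_tool", "payload": {
  "rows": [13, 3, -40, 0, 0, 13, 3, -80, 0, 0, 13, 3, -120, 0, 0, 13, 3, -155, 0, 0.2, 13, 3, -166, 0, 0.3, 13, 3, -166, 0, 0.4, 13, 3, -166, 0, 0.8, 13, 3, -166, 0, 0.8, 13, 3, -166, 0, 0.8, 13, 3, -166, 0, 0.8]
}}

```text
time_s: 34.92
tool_pos: [0.4391, -0.0822, 0.0216]
tool_rot: [67.0, 89.8, -22.2]
force: [0.6, 0.9, 0.3]
grip_width: 0.0481
```

Request:
{"api": "servo_tool", "payload": {
  "rows": [0, 0, 0, 0, 0.8, 0, 0, 0, 0, 0.8, 0, 0, 0, 0, 0.8, 0, 0, 40, 0, 0.8, 0, 0, 80, 0, 0.8, 0, 0, 100, 0, 0.8, 0, 0, 100, 0, 0.8]
}}

```text
time_s: 35.5
tool_pos: [0.441, -0.0825, 0.1246]
tool_rot: [70.3, 89.5, -18.8]
force: [1.4, -0.2, -0.5]
grip_width: 0.0299
```

```bash
python3 w.py h2 stave_pale
```

```text
tcp [441.  -82.5 124.6] jaw -89.2 t 35.5 F [ 1.4 -0.2 -0.5] grip 29.9
stave_pale 0.8 [261. 234.  57. 147.] (array([445.5, -82.2]), array([86.7, 30.2]), 0.6, 133.7, 5759)
```

Request:
{"api": "servo_tool", "payload": {
  "rows": [111, 393, 0, -4, 0.8, 111, 393, 0, -4, 0.8, 111, 393, 0, -4, 0.8, 111, 393, 0, -4, 0.8, 111, 393, 0, -4, 0.8, 111, 393, 0, -4, 0.8, 111, 393, 0, -4, 0.8, 111, 393, 0, -4, 0.8, 111, 393, 0, -4, 0.8, 111, 393, 0, -4, 0.8]
}}

```text
time_s: 36.43
tool_pos: [0.5471, 0.3141, 0.1171]
tool_rot: [-89.1, 89.8, 177.9]
force: [-0.2, 0.5, -0.1]
grip_width: 0.0297
```

Request:
{"api": "servo_tool", "payload": {
  "rows": [0, 0, 0, 0, 0.8, 0, 0, 0, 0, 0.8, 0, 0, 0, 0, 0.8]
}}

```text
time_s: 36.68
tool_pos: [0.5473, 0.3101, 0.1175]
tool_rot: [-54.6, 89.8, -147.7]
force: [0.6, -1.7, -1.7]
grip_width: 0.0301
```

```bash
python3 w.py h3 stave_pale stave_purple
```

```text
tcp [547.3 310.1 117.5] jaw -93.1 t 36.6833 F [ 0.6 -1.7 -1.7] grip 30.1
stave_pale 0.7 [260. 233.  60. 144.] (array([551.9, 309.9]), array([86.7, 30. ]), -3.3, 126.3, 5652)
stave_purple 0.8 [202. 192.  44. 113.] (array([557. , 361.6]), array([100.1,  30.5]), -2.6, 41.2, 3425)
```

View pics/h3.png

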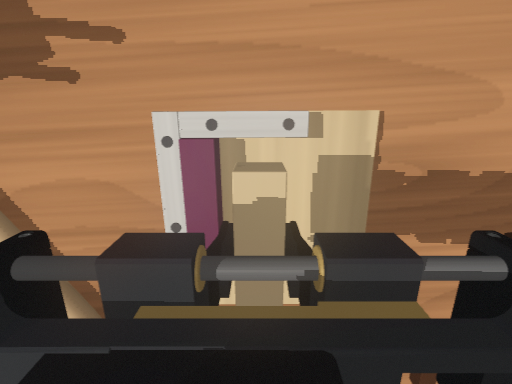

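Request:
{"api": "servo_tool", "payload": {
  "rows": [0, 0, -40, 0, 0.8, 0, 0, -72, 0, 0.8, 0, 0, -82, 0, 0.8, 0, 0, -84, 0, 0.8, 0, 0, -84, 0, 0.8, 0, 0, -84, 0, 0.57, 0, 0, -84, 0, 0.57, 0, 0, -84, 0, 0.57, 0, 0, -50, 0, 0.57, 0, 0, -20, 0, 0.57]
}}

```text
time_s: 37.67
tool_pos: [0.5476, 0.3107, 0.1001]
tool_rot: [-64.0, 89.9, -157.1]
force: [-0.1, 0.9, 0.6]
grip_width: 0.037
```

Request:
{"api": "servo_tool", "payload": {
  "rows": [-10, -45, 10, 0, 1, -10, -45, 10, 0, 1, -10, -45, 10, 0, 1, -10, -45, 10, 0, 1, -10, -45, 10, 0, 1]
}}

```text
time_s: 38.08
tool_pos: [0.5383, 0.2672, 0.1099]
tool_rot: [171.8, 90.0, 78.7]
force: [-0.2, 0.1, -0.1]
grip_width: 0.0114
```

```bash
python3 w.py h4 stave_pale stave_purple
```

```text
tcp [538.3 267.2 109.9] jaw -93.1 t 38.0833 F [-0.2  0.1 -0.1] grip 11.4
stave_pale 0.66 [208. 186.  46.  95.] (array([556.3, 311.1]), array([82. , 30.4]), -2.9, 41.2, 3340)
stave_purple 0.94 [151. 189.  56. 114.] (array([557.9, 361.3]), array([98.3, 30.7]), -2.6, 41.1, 3876)
stave_purple 0.7 [209. 185.  48.  98.] (array([556.3, 311.1]), array([82. , 30.4]), -2.9, 41.2, 3341)
```

View pics/h4.png

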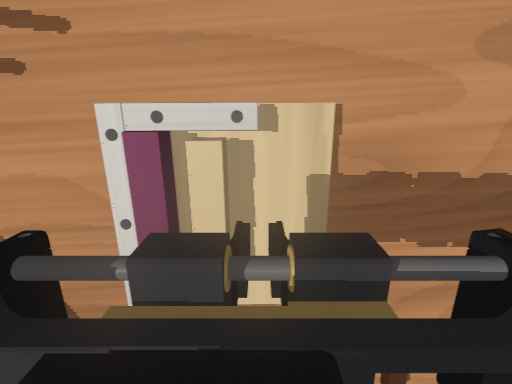

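Request:
{"api": "servo_tool", "payload": {
  "rows": [0, 0, -40, 0, 1, 0, 0, -81, 0, 1, 0, 0, -81, 0, 1, 0, 8, -81, 0, 1, 1, 15, -81, 0, 1, 1, 22, -81, 0, 1, 2, 28, -81, 0, 1, 2, 33, -81, 0, 1, 2, 37, -81, 0, 1, 2, 40, -81, 0, 1]
}}

```text
time_s: 39.07
tool_pos: [0.5405, 0.3068, 0.0291]
tool_rot: [86.5, 90.0, -6.7]
force: [-0.4, -1.5, 0.4]
grip_width: 0.0005
```

Request:
{"api": "servo_tool", "payload": {
  "rows": [0, 1, 0, 0, 1, 0, 2, 0, 0, 1, 0, 3, 0, 0, 1, 0, 3, 0, 0, 1]
}}

```text
time_s: 39.4
tool_pos: [0.5406, 0.3081, 0.0288]
tool_rot: [-3.3, 89.9, -96.5]
force: [0.2, -2.0, 2.1]
grip_width: 0.0007
```

Request:
{"api": "servo_tool", "payload": {
  "rows": [0, 1, 0, 0, 1, 0, 2, 0, 0, 1, 0, 3, 0, 0, 1, 0, 3, 0, 0, 1]
}}

```text
time_s: 39.73
tool_pos: [0.5406, 0.3082, 0.0287]
tool_rot: [-10.2, 89.6, -103.4]
force: [-3.1, -9.4, 7.9]
grip_width: 0.0007
```

Request:
{"api": "servo_tool", "payload": {
  "rows": [0, -13, 0, 0, 1, -5, -15, 35, 0, 1, -40, 0, 50, 0, 1, -80, 25, 50, 0, 1, -86, 25, 45, 0, 1, -86, 25, 10, 0, 1, -86, 25, 0, 0, 1, -86, 25, 0, 0, 1]
}}

```text
time_s: 40.4
tool_pos: [0.4523, 0.3351, 0.0255]
tool_rot: [-57.0, 89.6, -150.1]
force: [0.5, -1.1, 0.1]
grip_width: 0.0001
```

Request:
{"api": "servo_tool", "payload": {
  "rows": [5, 0, 0, 0, 1, 10, 0, 0, 0, 1, 14, -1, 0, 0, 1, 17, -1, 0, 0, 1, 20, -1, 0, 0, 1, 22, -1, 0, 0, 1, 24, -1, 0, 0, 1, 24, -1, 0, 0, 1]
}}

```text
time_s: 41.07
tool_pos: [0.4752, 0.3365, 0.0286]
tool_rot: [-70.7, 89.7, -163.8]
force: [-6.9, -1.7, 4.5]
grip_width: 0.0004
```

Request:
{"api": "servo_tool", "payload": {
  "rows": [1, 0, 0, 0, 1, 2, 0, 0, 0, 1, 3, 0, 0, 0, 1, 3, 0, 0, 0, 1]
}}

```text
time_s: 41.4
tool_pos: [0.4752, 0.3366, 0.0283]
tool_rot: [-68.5, 89.4, -161.5]
force: [-13.7, -2.3, 8.8]
grip_width: 0.0007
```

Request:
{"api": "servo_tool", "payload": {
  "rows": [-15, 1, 0, 0, 1, -15, 1, 40, 0, 1, -15, 1, 80, 0, 0.7, -20, -10, 120, 0, 0.5, -25, -50, 160, 5, 0, -47, -312, 170, 8, 0, -47, -312, 170, 8, 0, -47, -312, 170, 8, 0, -47, -312, 170, 8, 0, -47, -312, 170, 8, 0]
}}

```text
time_s: 42.23
tool_pos: [0.4399, 0.0879, 0.1946]
tool_rot: [66.6, 89.9, -18.6]
force: [1.7, -0.5, -0.4]
grip_width: 0.0461
```

Request:
{"api": "servo_tool", "payload": {
  "rows": [-10, -80, 0, 0, 0, -10, -80, 0, 0, 0, -10, -80, 0, 0, 0, -10, -80, 0, 0, 0, -10, -80, 0, 0, 0]
}}

```text
time_s: 42.65
tool_pos: [0.4304, 0.0104, 0.1941]
tool_rot: [89.7, 89.9, 4.5]
force: [0.1, 0.3, -0.4]
grip_width: 0.0789
```

```bash
python3 w.py i1 stave_dark; python3 - <<'E'
from h import *
p=shot("top"); cv2.imwrite("pics/i1t.png",cv2.resize(p["frame"][100:270,100:420],None,fx=2.5,fy=2.5,interpolation=cv2.INTER_CUBIC))
E
```

```text
tcp [430.4  10.4 194.1] jaw -85.1 t 42.65 F [ 0.1  0.3 -0.4] grip 78.9
stave_dark 0.68 [175. 228.  18.  22.] (array([350.7, 115.6]), array([21.9, 18.5]), -2.4, 19.4, 161)
stave_dark 0.6 [245. 178.  27.  96.] (array([426.3,  26.7]), array([119.1,  29.3]), 3.5, 29.3, 2314)
```

View pics/i1.png

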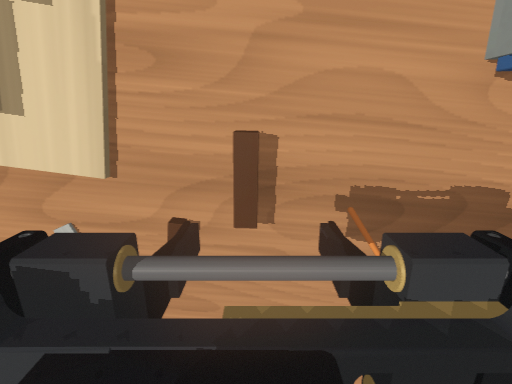

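View pics/i1t.png

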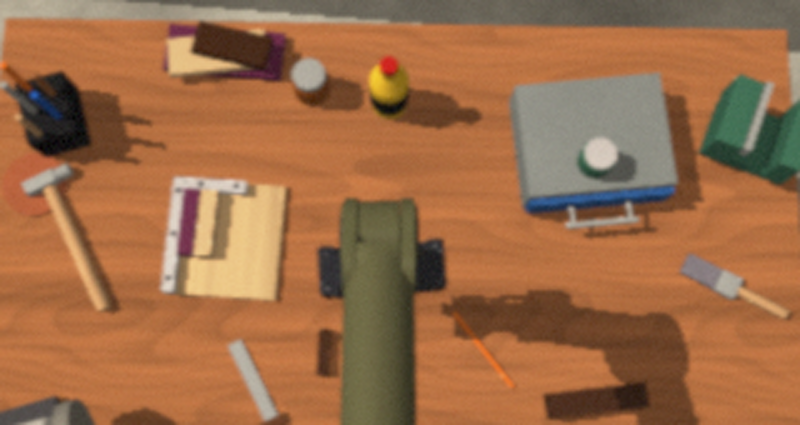

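The top view shows the drawer shut and purple and pale seated in the corner at (190,220). The full-size dark stave is at (245,178) in the wrist view. I'll grasp it.

Request:
{"api": "servo_tool", "payload": {
  "rows": [6, 17, -20, -1, 0, 6, 17, -60, -1, 0, 6, 17, -100, -1, 0, 6, 17, -135, -1, 0, 6, 17, -165, -1, 0.2, 6, 17, -174, -1, 0.3, 6, 17, -174, -1, 0.5, 6, 17, -174, -1, 0.8, 6, 17, -174, -1, 0.8, 6, 17, -174, -1, 0.8]
}}

```text
time_s: 43.63
tool_pos: [0.438, 0.027, 0.0217]
tool_rot: [78.1, 89.8, -8.1]
force: [-0.3, 0.4, -0.2]
grip_width: 0.0549
```

Request:
{"api": "servo_tool", "payload": {
  "rows": [0, 0, 0, 0, 0.8, 0, 0, 0, 0, 0.8, 0, 0, 0, 0, 0.8, 0, 0, 0, 0, 0.8, 0, 0, 40, 0, 0.8, 0, 0, 80, 0, 0.8, 0, 0, 100, 0, 0.8, 0, 0, 100, 0, 0.8]
}}

```text
time_s: 44.3
tool_pos: [0.4396, 0.027, 0.1245]
tool_rot: [78.5, 89.5, -7.7]
force: [0.4, 0.2, -1.1]
grip_width: 0.0296
```

```bash
python3 w.py i2 stave_dark
```

```text
tcp [439.6  27.  124.5] jaw -86.2 t 44.3 F [ 0.4  0.2 -1.1] grip 29.6
```

Request:
{"api": "servo_tool", "payload": {
  "rows": [109, 254, 0, -7, 0.8, 109, 254, 0, -7, 0.8, 109, 254, 0, -7, 0.8, 109, 254, 0, -7, 0.8, 109, 254, 0, -7, 0.8, 109, 254, 0, -7, 0.8, 109, 254, 0, -7, 0.8, 109, 254, 0, -7, 0.8, 109, 254, 0, -7, 0.8, 109, 254, 0, -7, 0.8]
}}

```text
time_s: 45.23
tool_pos: [0.5436, 0.2799, 0.1173]
tool_rot: [-60.9, 89.7, -154.0]
force: [0.3, -0.3, -1.9]
grip_width: 0.0299
```

```bash
python3 w.py i3 stave_dark stave_pale stave_purple
```

```text
tcp [543.6 279.9 117.3] jaw -93.1 t 45.2333 F [ 0.3 -0.3 -1.9] grip 29.9
stave_dark 0.74 [261. 231.  55. 144.] (array([549. , 280.1]), array([89. , 30.9]), -3.4, 126.2, 5890)
stave_dark 0.6 [407. 379.   7.   9.] (array([301.5, 113.2]), array([18.9, 12.2]), 2.4, 19.7, 107)
stave_pale 0.75 [201. 192.  41. 115.] (array([553.7, 331.9]), array([103.4,  31.4]), -3.2, 41.2, 3517)
stave_purple 0.9 [162. 184.  43. 100.] (array([563.4, 361.1]), array([87.1, 31.3]), -2.0, 41.2, 3326)
```

View pics/i3.png

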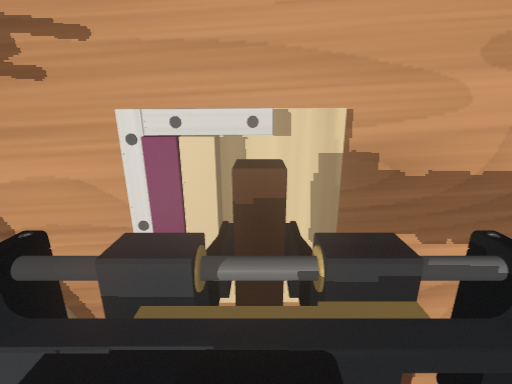

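The gap to the pale stave is about 21 mm and everything is square. I'll lower, release, and push as before.

Request:
{"api": "servo_tool", "payload": {
  "rows": [0, 0, -40, 0, 0.8, 0, 0, -72, 0, 0.8, 0, 0, -82, 0, 0.8, 0, 0, -84, 0, 0.8, 0, 0, -84, 0, 0.8, 0, 0, -84, 0, 0.57, 0, 0, -84, 0, 0.57, 0, 0, -84, 0, 0.57, 0, 0, -50, 0, 0.57, 0, 0, -20, 0, 0.57]
}}

```text
time_s: 46.27
tool_pos: [0.5443, 0.2805, 0.1002]
tool_rot: [-66.3, 89.9, -159.4]
force: [1.0, 0.8, 0.7]
grip_width: 0.0372
```

Request:
{"api": "servo_tool", "payload": {
  "rows": [-9, -45, 10, 0, 1, -9, -45, 10, 0, 1, -9, -45, 10, 0, 1, -9, -45, 10, 0, 1, -9, -45, 10, 0, 1]
}}

```text
time_s: 46.68
tool_pos: [0.5359, 0.237, 0.1099]
tool_rot: [169.8, 89.9, 76.7]
force: [0.5, -0.6, -0.6]
grip_width: 0.0117
```

```bash
python3 w.py i4 stave_pale stave_purple stave_dark
```

```text
tcp [535.9 237.  109.9] jaw -93.1 t 46.6833 F [ 0.5 -0.6 -0.6] grip 11.7
stave_pale 0.82 [150. 186.  60. 112.] (array([556.4, 331.8]), array([98.1, 32.6]), -2.9, 41.2, 3900)
stave_purple 0.66 [111. 193.  54. 130.] (array([551.1, 361.4]), array([111.8,  33.2]), -2.9, 41.1, 4564)
stave_dark 0.97 [207. 185.  44.  99.] (array([554.8, 280.8]), array([82.1, 30.2]), -3.2, 41.2, 3342)
```

View pics/i4.png

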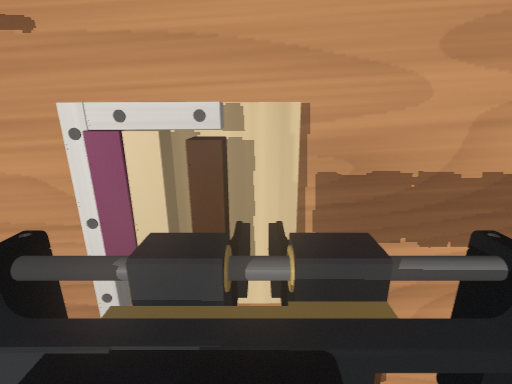

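Request:
{"api": "servo_tool", "payload": {
  "rows": [0, 0, -40, 0, 1, 0, 0, -81, 0, 1, 0, 0, -81, 0, 1, 0, 8, -81, 0, 1, 1, 15, -81, 0, 1, 1, 22, -81, 0, 1, 2, 28, -81, 0, 1, 2, 33, -81, 0, 1, 2, 37, -81, 0, 1, 2, 40, -81, 0, 1]
}}

```text
time_s: 47.72
tool_pos: [0.5382, 0.2765, 0.0291]
tool_rot: [82.3, 90.0, -10.8]
force: [0.6, -0.5, 1.0]
grip_width: 0.0002
```

Request:
{"api": "servo_tool", "payload": {
  "rows": [0, 1, 0, 0, 1, 0, 2, 0, 0, 1, 0, 3, 0, 0, 1, 0, 4, 0, 0, 1, 0, 5, 0, 0, 1, 0, 6, 0, 0, 1, 0, 6, 0, 0, 1]
}}

```text
time_s: 48.3
tool_pos: [0.5385, 0.2783, 0.0288]
tool_rot: [-5.5, 89.7, -98.8]
force: [-1.2, -8.1, 5.9]
grip_width: -0.0
```

Request:
{"api": "servo_tool", "payload": {
  "rows": [0, -13, 0, 0, 1, -5, -15, 35, 0, 1, -40, 0, 50, 0, 1, -80, 25, 50, 0, 1, -86, 25, 45, 0, 1, -86, 25, 10, 0, 1, -86, 25, 0, 0, 1, -86, 25, 0, 0, 1]
}}

```text
time_s: 48.97
tool_pos: [0.4497, 0.3049, 0.0256]
tool_rot: [-60.4, 89.6, -153.5]
force: [0.1, -0.9, 0.3]
grip_width: 0.0006
```

Request:
{"api": "servo_tool", "payload": {
  "rows": [5, 0, 0, 0, 1, 10, 0, 0, 0, 1, 14, -1, 0, 0, 1, 17, -1, 0, 0, 1, 20, -1, 0, 0, 1, 23, -1, 0, 0, 1, 25, -1, 0, 0, 1, 27, -1, 0, 0, 1, 27, -1, 0, 0, 1]
}}

```text
time_s: 49.72
tool_pos: [0.4737, 0.3062, 0.0283]
tool_rot: [-69.3, 89.4, -162.4]
force: [-12.6, -1.9, 8.3]
grip_width: 0.0004
```

Request:
{"api": "servo_tool", "payload": {
  "rows": [-15, 1, 0, 0, 1, -15, 1, 40, 0, 1, -15, 1, 80, 0, 1, -15, 1, 120, 0, 1, -5, -30, 160, 0, 1, 10, -60, 200, 0, 1, 20, -70, 240, 0, 1, 20, -70, 240, 0, 1, 20, -70, 240, 0, 1, 20, -70, 240, 0, 1]
}}

```text
time_s: 50.55
tool_pos: [0.5001, 0.2357, 0.27]
tool_rot: [109.0, 89.8, 15.7]
force: [-0.7, -0.1, -0.7]
grip_width: 0.0004
```

```bash
cat > chk.py <<'E'
from h import *
import sys
c=np.array([608.4,375.2]); 
for cam in sys.argv[2:]:
    p=shot(cam); cv2.imwrite(f"pics/{sys.argv[1]}_{cam}.png",p["frame"]); X=pts(p)
    if cam=="wrist": np.save("brd.npy",X.reshape(-1,3)[np.isfinite(X.reshape(-1,3)).all(1)])
    for n in ["stave_purple","stave_pale","stave_dark"]:
        for d in cut_out(n,p)[:2]:
            r=rect(X[d["pixels"]],.036,.048)
            if r is None or r[4]<60: continue
            a=np.radians(-3.1); v=r[0]-c
            print(cam,n,round(d["score"],2),r,"corner frame",round(v@[np.cos(a),np.sin(a)],1),round(v@[-np.sin(a),np.cos(a)],1))
E
python3 chk.py j wrist scene top; python3 fit.py
```

```text
wrist stave_purple 0.6 (array([547. , 363.2]), array([120. ,  31.2]), -2.9, 41.2, 1888) corner frame -60.7 -15.3
wrist stave_pale 0.66 (array([546.2, 332.2]), array([118.5,  33. ]), -2.3, 41.2, 1925) corner frame -59.8 -46.3
wrist stave_dark 0.76 (array([544.5, 303. ]), array([118.1,  31.9]), -3.1, 41.2, 1928) corner frame -59.9 -75.5
scene stave_purple 0.88 (array([549.5, 362.4]), array([121.9,  34.3]), -0.1, 42.8, 386) corner frame -58.1 -16.0
scene stave_pale 0.77 (array([549.6, 331.1]), array([119.3,  29.3]), -3.5, 43.2, 321) corner frame -56.3 -47.2
scene stave_dark 0.87 (array([547.7, 301.3]), array([123.1,  34.2]), -2.7, 43.2, 348) corner frame -56.6 -77.1
top stave_dark 0.73 (array([ 246.3, -360.4]), array([171.6,  42.2]), -82.0, 43.0, 351) corner frame -321.8 -754.1
long slope deg -1.0027422950061033 end slope -4.370536119081815
corner [610.5 380.9] 1106 894
```

View pics/j_wrist.png

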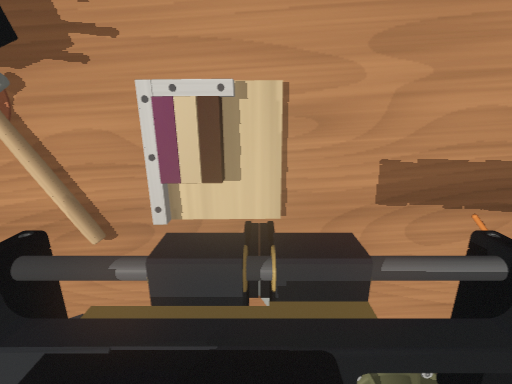

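```bash
python3 - <<'E'
import cv2
a=cv2.imread("pics/j_wrist.png")[70:235,125:295]; cv2.imwrite("pics/j2.png",cv2.resize(a,None,fx=3.5,fy=3.5,interpolation=cv2.INTER_CUBIC))
E
```

```text
(no output)
```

View pics/j2.png

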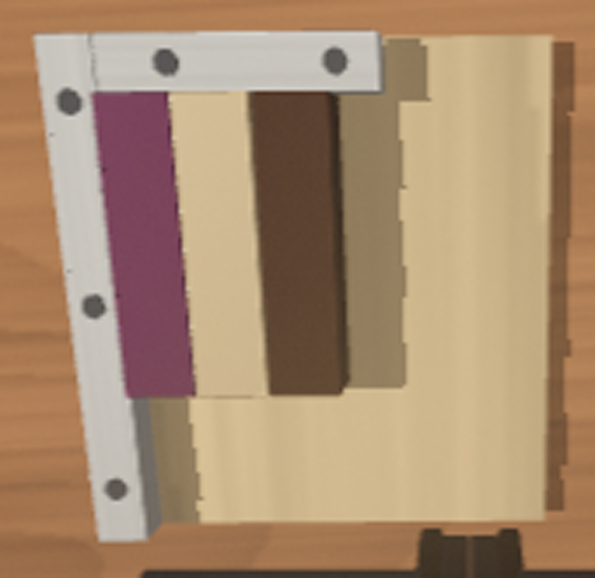

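View pics/j_scene.png

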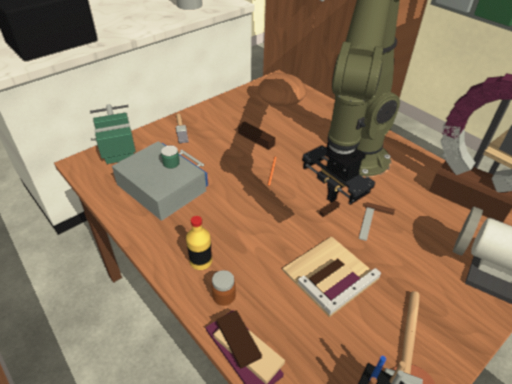

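The staves lie in order (purple, pale, dark), flush at both fences with no visible gaps. The drawer is shut and the bystanders look untouched. I'll wait a moment, then do a last check and hand in.

Request:
{"api": "servo_tool", "payload": {
  "rows": [0, 0, 20, 0, 1, 0, 0, 20, 0, 1, 0, 0, 20, 0, 1, 0, 0, 20, 0, 1, 0, 0, 20, 0, 1, 0, 0, 20, 0, 1, 0, 0, 20, 0, 1, 0, 0, 20, 0, 1, 0, 0, 20, 0, 1, 0, 0, 20, 0, 1]
}}

```text
time_s: 51.98
tool_pos: [0.499, 0.2359, 0.2886]
tool_rot: [-66.3, 90.0, -159.4]
force: [-0.1, -0.7, 0.9]
grip_width: 0.0005
```

```bash
python3 chk.py k wrist; python3 - <<'E'
from h import *
p=shot("top"); X=pts(p)
s=shot("scene"); Y=pts(s)
for n,q,Z in(("top",p,X),("scene",s,Y)):
    P=Z.reshape(-1,3);P=P[np.isfinite(P).all(1)]
    a=np.radians(6.1); d=P[:,:2]-[.5476,-.3765]; x=d@[np.cos(a),np.sin(a)]*1000; y=d@[-np.sin(a),np.cos(a)]*1000
    k=(abs(y)<110)&(P[:,2]>.07)&(P[:,2]<.082)&(abs(x)<100); print(n,"drawer front x",np.percentile(x[k],[5,50]).round(1) if k.sum() else None)
    for o in ["glue","jar","tin","hammer","brush","square","pencil"]:
        for c in cut_out(o,q)[:1]:
            Q=Z[c["pixels"]]; print(n,o,round(c["score"],2),(np.nanmedian(Q,0)*1000).round(0))
E
```

```text
wrist stave_purple 0.61 (array([547.1, 362.9]), array([117.8,  31.3]), -3.1, 41.2, 1686) corner frame -60.5 -15.6
wrist stave_pale 0.62 (array([545.9, 332.2]), array([119.3,  33. ]), -2.4, 41.2, 1788) corner frame -60.1 -46.3
wrist stave_dark 0.61 (array([544.4, 302.6]), array([119.3,  31. ]), -3.1, 41.2, 1752) corner frame -60.0 -76.0
wrist stave_dark 0.43 (array([545.4, 332.1]), array([118.2,  32.4]), -2.1, 41.2, 1744) corner frame -60.6 -46.4
top drawer front x [43.7 51.6]
top glue 0.56 [774.  10. 125.]
top jar 0.51 [804. 151.  82.]
top tin 0.47 [ 650. -347.  148.]
top hammer 0.75 [547. 591.  25.]
top brush 0.67 [ 459. -593.   18.]
top square 0.53 [235. 230.   8.]
scene drawer front x [42.9 47.1]
scene glue 0.7 [805.  26. 111.]
scene jar 0.93 [824. 166.  72.]
scene tin 0.86 [ 664. -337.  138.]
scene hammer 0.71 [538. 584.  24.]
scene brush 0.47 [ 469. -584.   20.]
scene square 0.61 [227. 235.   7.]
```

```bash
python3 -c "
from cell import *
print(sign_off())"
```

```text
the job is handed in; nothing more can be done
None
```

I put all three red blocks flat in the drawer and pushed it shut by the handle to its stop. The force rose to about 7 N and the front had moved about 146 mm. I then placed and pushed the staves, in the order purple, pale, dark, against the long fence, each other and the end fence. The job is handed in at about 52 s of the 210 s allowed; the sign-off gave no verdict.

- **Staves:** the last wrist check put them, in mm from the corner, at (−60.5, −15.6), (−60.1, −46.3) and (−60.0, −76.0). Angles were within about 0.7° of the fence, and no gaps show in the close crop.
- **Disagreement:** an earlier scene-camera fit put the pale and dark staves about 3.5 mm further toward the end fence and about 2 mm further from the long fence than the nominal places, just outside the 3 mm limit. I trusted the closer wrist view and the push contacts, which stopped where expected.
- **Bystanders:** they look unmoved in the pictures. I did not measure each one against its starting place, and the last network check did not find the pencil, though it shows in the scene picture.

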